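# Slide a power module along the rail into its corner pocket

## Task

On the aluminium jig, push the loose power module straight across until it lies flat against the long rail, then pin it there and drag it along the rail, against the rail all the way, into the empty corner pocket until it is fully home in the corner against rail and end stop. Work only by touching and pushing with the fingers: the module must stay flat on the plate and never be lifted, and the module already seated in the other pocket and everything else must be left where it is. Finish with the robot clear of everything.

Things in the scene. Friction and masses are not known exactly. Their poses are not given: they have to be found in the camera images.
- jig: Fixed jig on the bench: aluminium plate 150 (x) x 400 (y) x 8 mm, top 8 mm above the bench. Origin: centre of its underside; x points away from the robot towards the rail, y along the rail, z up. Dark steel walls on it stand 12 mm above the plate: the rail, an end stop at each end and a short keeper wall before each corner. Between jig y = -145 and +145 mm the near side of the rail is open.
- rail (a point): Middle of the top edge of the rail's inner face, at jig x = +50, y = 0, z = 20 mm. The rail is 12 mm thick and runs from jig y = -187 to +187 mm.
- pocket_a (a point): Inner corner, at plate height, of the pocket at the jig's +y end, where rail (inner face jig x = +50 mm) and end stop (inner face jig y = +175 mm, 12 mm thick) meet. The keeper wall opposite the rail spans jig x +8 to +16, y +145 to +175 mm: the pocket is 34 mm wide, open to the middle; a module in it has 4 mm play across and its inner 20 mm sticks out past the keeper.
- pocket_b (a point): The same inner corner of the mirror-image pocket at the jig's -y end (jig x = +50, y = -175 mm; keeper y -145 to -175 mm).
- module: The loose module to be moved: steel base 30 (x) x 50 (y) x 4 mm, black body on it, 20 mm high in all (terminals to 22.5), about 100 g. Origin: centre of its underside, y along its length. Starts flat on the plate, 40 to 65 mm (origin) from where it meets the rail, near the rail's middle, turned up to 0.45 rad. Either end may lead. Against the rail its origin is at jig x +35 mm; home: y +150 or -150 too.
- pad: White ceramic insulating plate 28 x 46 mm, let in flush in the floor of the EMPTY corner pocket (it can be at either end of the jig; it only shows the place and cannot be felt). Origin: its centre at plate height, within 0.5 mm of where the module's origin lies when fully home; its axes are parallel to the jig's.
- module_b: A second, identical module already seated in the other corner pocket; to be left alone. Origin: centre of its underside.
- standoff: Bystander: brass standoff standing on the plate near one end of the jig's near edge, 18 mm diameter, 34 mm tall; origin at centre of underside.
- terminal: Bystander: grey terminal block lying on the plate near the other end of the near edge, 22 x 46 x 20 mm; origin at centre of underside.
- meter: Bystander: handheld multimeter lying on the bench to the left, 170 x 85 x 45 mm; origin at centre of underside.
- driver: Bystander: screwdriver lying on the bench to the right.
- cup: Bystander: small grey cup beyond the jig, 68 mm diameter, 60 mm tall; origin at centre of underside.
- tray: Bystander: blue divided parts tray beyond the jig, 80 x 150 x 35 mm; origin at centre of underside.
Mind the look-alikes: they are no part of the job. What is shaped like the module but red is not meant.

How it is judged:
By the outcome, as a careful person would: the job done as asked, in the order asked, and still so for the second after the job is handed in, with the robot touching nothing.
It also fails if it takes over 56 s, if anything falls off the work surface, if the arm or the gripper's body presses on something with over 40 N, if the wrist force passes 120 N, or if a joint passes its speed limit or range.

## Robot

A 7-joint arm with a two-finger parallel gripper is mounted at the origin on the work surface. World frame = base frame: x ahead of the robot, y to its left, z up, the work surface at z = 0. Lengths are in mm, angles in rad, forces in N, time in s.
With the tool pointing down it reaches from about 400 to 900 mm from the base axis. Payload 5.5 kg.
Tool frame: the origin (TCP) lies where the fingers leave the gripper's body, on its centre line; the fingertips stand robot.tips_ahead ahead of it and the grasp point (between the pads) lies 54 mm ahead of it (robot.tips_ahead is the distance from the TCP to the fingertips, in mm); z points along the fingers, x is the direction in which the jaws open and shut, and the axes are right-handed (so a half turn about z gives the same grasp; the last joint's range is limited). The gripper opens to 85 mm and grips with 20 to 120 N. Pads are 22 mm wide; open, the fingers measure 114 mm over their backs; the gripper's body (76 mm by 85 mm) begins 54 mm behind the grasp point. The pads swing forward as they close: fully open they stand 13 mm farther back than shut.
Start: joints at [-0.853, 0.501, -0.427, 1.55, 0.221, 1.138, -0.21], TCP at [285.5, 583.942, 303.91] pointing down, gripper open.
Joint ranges: [-2.88, 2.88], [-0.31, 2.03], [-1.54, 1.56], [0.2, 2.42], [-1.41, 4.55], [0.19, 2.02], [-2.57, 2.57]. Speed limits (rad/s): [2.57, 2.57, 3.14, 3.14, 3.14, 3.14, 3.14].

## Interface

Orientations are given as a 3x3 rotation matrix whose columns are the frame's x, y, z axes.
In Python, from workcell import sensors, optics, robot gives the robot as it stands. The module is installed in compiled form; this text tells all that it offers.
- The arm moves only by the shell command python3 -m pendant 'ROWS' [FORCE]. ROWS is JSON, a list of rows, each a list of 7 numbers: the shift along the tool's x, y, z in m, then the turn, a rotation vector about the tool's x, y, z in rad, then the finger opening in m, from 0 to 0.0854. In form: [[dx, dy, dz, wx, wy, wz, grip], ...]. A call has 1 to 20 rows; each row is the pose to reach, as a shift and turn from the pose commanded when the call began, along the tool's axes at that moment; what a row does not reach only later rows make up. A row lasts 1/8 s, in which the tool goes at most 62.5 mm and 10.7 degrees, less where a joint would pass 70% of its speed; a pose out of reach is approached as far as the arm can. A call with a gripper value outside its range is refused whole. The fingers move at their own pace and stop on an object; FORCE is the grip in N (left out, the last holds). Time passes only in rows, so rows that repeat a pose let the fingers close. It gives the time, the measured TCP pose, the force and the opening at its end, in the units of the state.
- sensors.get_state(): the state, without advancing time (a new reading comes with each control period).
- optics.capture(name): name is "side" or "top"; returns a dict with "image" (384x512x3 uint8, red, green, blue), "vfov" (degrees; the focal length in pixels is half the picture's height over the tangent of half this angle, whatever the lens; pixels are square), "cx", "cy" (the principal point, pixels), "dist" ([k1, k2, p1, p2, k3] as OpenCV has them; the pictures are not rectified), "origin" and "attitude" of the camera in the world. Camera axes: x right, y down, z forward; pixel columns grow to the right and rows downward; lengths in mm; the calibration is good to about 2 mm. A picture is of the moment at which its call begins. There is no depth.
- robot.hand_in(): hands the job in, once; it reports no verdict.
The state is a dict: "time": time; "qpos": joint angles; "joint_velocities": joint speeds; "tau": joint torques, N m; "tcp_pos": TCP position; "eef_rot": TCP orientation; "wrist_force": force on the tool from outside, world axes, zero at the start; "torque": the same for the moment, N m; "opening": opening from 0.0 (shut) to 1.0 (fully open).
Only numpy, scipy, OpenCV 4.12 (cv2) and the standard library are available. Lean on these libraries where they do the work, as an engineer would, in place of code of your own. Each camera call takes 0.05 s, during which the arm holds its last target.

## Working session

There is one attempt and no reset: what is moved stays moved. The work goes in short steps, Python scripts to look and compute and a shell command to move; the robot and the scene stay as the last step left them, time stands still between calls to the robot, and variables do not carry over. Pictures are saved under pics/ and viewed, and the job is handed in when it is done.

```bash
mkdir -p pics; ls; python3 - <<'E'
from workcell import sensors, optics, robot
import cv2
s=sensors.get_state()
print(s, robot.tips_ahead)
for n in("top","side"):
    c=optics.capture(n); cv2.imwrite(f"pics/{n}0.png",c["image"][:,:,::-1]); c.pop("image"); print(n,c)
E
```

```text
pics
{'time': 0.0, 'qpos': array([-0.85283738,  0.50185747, -0.42677183,  1.55142228,  0.22077552,
        1.13831254, -0.21031646]), 'joint_velocities': array([ 5.21621530e-04,  4.34822150e-05, -1.15892894e-03,  1.48310691e-04,
       -5.50564419e-04, -2.22905708e-03, -1.48139217e-03]), 'tau': array([-1.15326025e-04, -5.69517732e+01, -5.81686154e+00, -2.80941993e+01,
        1.04591405e-02,  1.18687906e-02,  1.41000246e-06]), 'tcp_pos': array([285.32080752, 583.42507971, 302.86300198]), 'eef_rot': array([[ 4.39239820e-01,  8.98369365e-01, -9.29513009e-04],
       [ 8.98367732e-01, -4.39240796e-01, -1.71478264e-03],
       [-1.94878822e-03, -8.18436762e-05, -9.99998098e-01]]), 'wrist_force': array([-0.52837458, -0.06110641,  0.1857265 ]), 'torque': array([-0.01157636,  0.00565437, -0.0047711 ]), 'opening': 1.0019373072363935} 72.6
top {'vfov': 48.587800273405385, 'cx': 254.63368632588333, 'cy': 194.88966784446384, 'dist': array([-0.13711966,  0.        ,  0.        ,  0.        ,  0.        ]), 'origin': array([ 375.27486398,    5.03618916, 1394.41599244]), 'attitude': array([[-0.02269501, -0.98718117,  0.1579819 ],
       [-0.99965613,  0.02448423,  0.0093882 ],
       [-0.01313592, -0.15771451, -0.98739738]])}
side {'vfov': 43.87623558288435, 'cx': 263.7151164475426, 'cy': 186.1132836124642, 'dist': array([-0.04154602,  0.        ,  0.        ,  0.        ,  0.        ]), 'origin': array([ 522.23516365, 1036.99418532,  682.05198822]), 'attitude': array([[-0.99810835, -0.04248027,  0.04444268],
       [-0.05994245,  0.51178752, -0.85701834],
       [ 0.01366116, -0.85806116, -0.51336577]])}
```

View pics/top0.png

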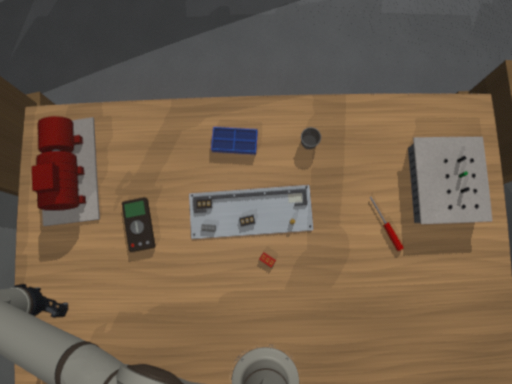

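View pics/side0.png

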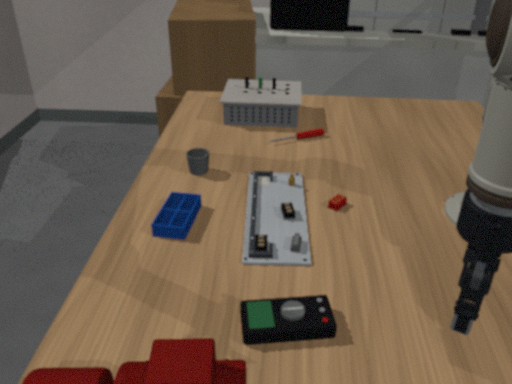

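```bash
python3 - <<'E'
import cv2
a=cv2.imread("pics/top0.png")[60:260,110:370]
cv2.imwrite("pics/top0z.png",cv2.resize(a,None,fx=3,fy=3,interpolation=cv2.INTER_CUBIC))
a=cv2.imread("pics/side0.png")[130:330,150:400]
cv2.imwrite("pics/side0z.png",cv2.resize(a,None,fx=3,fy=3,interpolation=cv2.INTER_CUBIC))
E
python3 - <<'E'
import cv2
a=cv2.imread("pics/top0.png")[175:275,180:325]
cv2.imwrite("pics/top0zz.png",cv2.resize(a,None,fx=5.5,fy=5.5,interpolation=cv2.INTER_CUBIC))
a=cv2.imread("pics/side0.png")[165:270,235:355]
cv2.imwrite("pics/side0zz.png",cv2.resize(a,None,fx=5.5,fy=5.5,interpolation=cv2.INTER_CUBIC))
E
```

```text
(no output)
```

View pics/top0zz.png

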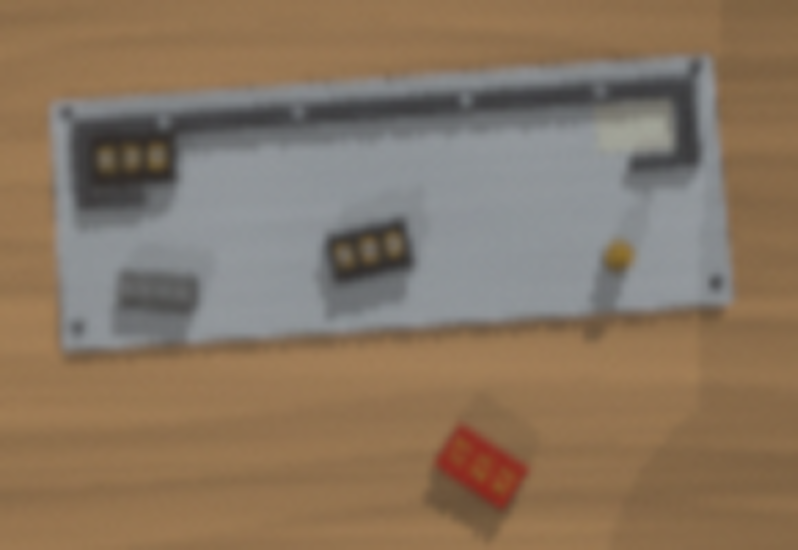

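View pics/side0zz.png

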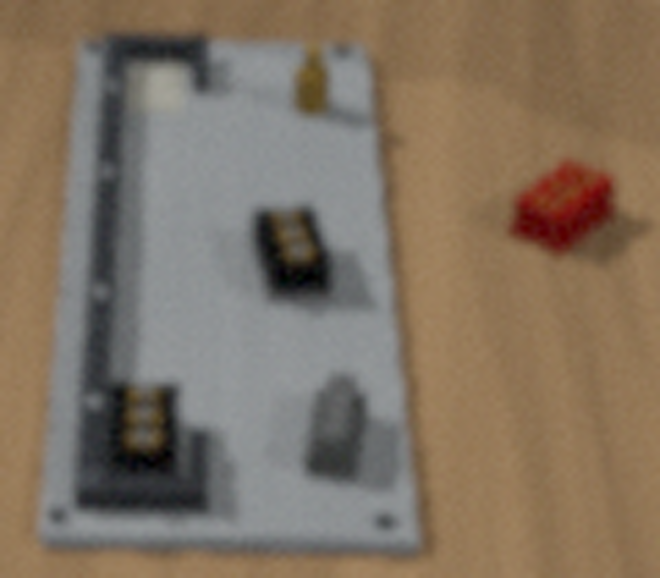

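Three module-shaped candidates in the top view: black at (247,220), loose on the plate mid-jig; black at (204,204), seated in the left pocket (module_b); red at (267,260), off the jig (decoy). The loose black one fits the description. The white pad at (295,198) puts the empty pocket at the right end, jig −y. The crop confirms this.

```bash
cat > h.py <<'E'
import numpy as np, cv2
from workcell import sensors, optics, robot
def K(c):
    f=192/np.tan(np.radians(c["vfov"])/2); return np.array([[f,0,c["cx"]],[0,f,c["cy"]],[0,0,1.]])
def cast(c,px,z):
    u=cv2.undistortPoints(np.array(px,float).reshape(-1,1,2),K(c),c["dist"]).reshape(-1,2)
    d=np.c_[u,np.ones(len(u))]@c["attitude"].T
    t=(z-c["origin"][2])/d[:,2]
    return c["origin"]+d*t[:,None]
def proj(c,P):
    R=c["attitude"].T; t=-R@c["origin"]
    return cv2.projectPoints(np.array(P,float).reshape(-1,1,3),cv2.Rodrigues(R)[0],t,K(c),c["dist"])[0].reshape(-1,2)
def big(m,seed=None):
    n,l,s,ce=cv2.connectedComponentsWithStats(m.astype(np.uint8)); 
    return [(s[i,4],ce[i],l==i) for i in range(1,n)]
E
python3 - <<'E'
from h import *
for n,roi in(("top",(175,245,180,325)),("side",(165,270,235,315))):
    c=optics.capture(n); im=c["image"]; hsv=cv2.cvtColor(im,cv2.COLOR_RGB2HSV).astype(int)
    r=im.astype(int); m=np.zeros(im.shape[:2],bool)
    a,b,d,e=roi
    m[a:b,d:e]=((r[...,0]-r[...,2])<10)[a:b,d:e]
    comps=sorted(big(m),key=lambda t:-t[0]); mm=comps[0][2].astype(np.uint8)
    mm=cv2.morphologyEx(mm,cv2.MORPH_CLOSE,np.ones((9,9)))
    ct=max(cv2.findContours(mm,cv2.RETR_EXTERNAL,cv2.CHAIN_APPROX_NONE)[0],key=cv2.contourArea).reshape(-1,2)
    P=cast(c,ct,8)[:,:2]
    rc=cv2.minAreaRect(P.astype(np.float32)); print(n,"jig rect",rc)
    # line fit on sides
    ctr=np.array(rc[0]); bx=cv2.boxPoints(rc)
    lines=[]
    for i in range(4):
        p,q=bx[i],bx[(i+1)%4]; L=np.linalg.norm(q-p); t=(q-p)/L; nn=np.array([-t[1],t[0]])
        s=(P-p)@t; o=(P-p)@nn
        k=(abs(o)<6)&(s>12)&(s<L-12)
        v=cv2.fitLine(P[k].astype(np.float32),cv2.DIST_HUBER,0,.01,.01).ravel(); 
        if v[1]<0 and abs(v[1])>.7: v[:2]*=-1
        print(i,"len",round(L),"ang",np.degrees(np.arctan2(v[1],v[0])),"pt",v[2:],k.sum())
    # dark modules
    dk=(r.max(2)<62)&m | (r.max(2)<62)
    z=np.zeros_like(dk); z[a:b,d:e]=dk[a:b,d:e]
    for A,ce,_ in big(z):
        if A>15: print("dark",A,ce)
    g=(hsv[...,1]<45)&(r.min(2)>150); 
    w=(r[...,0]-r[...,2]>5)&(r.min(2)>120)
    for nm,k in(("white",w),):
        z=np.zeros_like(k); z[a:b,d:e]=k[a:b,d:e]
        for A,ce,l in big(z):
            if A>15: print(nm,A,ce,cast(c,[ce],8)[0])
E
```

```text
top jig rect ((542.0470581054688, 33.847137451171875), (148.28237915039062, 397.8330993652344), 2.8192880153656006)
0 len 398 ang 92.523476 pt [469.9834   33.14272] 114
1 len 148 ang 2.5782142 pt [ 552.0173  -163.30876] 37
2 len 398 ang 92.93967 pt [614.23224  37.11208] 113
3 len 148 ang 2.0574412 pt [550.68915 231.31061] 37
dark 79 [201.96202532 203.08860759]
dark 20 [247.15 223.25]
white 71 [295.01408451 198.6056338 ] [ 581.39698397 -114.58100947    8.        ]
side jig rect ((542.8304443359375, 34.12947082519531), (149.56446838378906, 408.9300231933594), 2.581007480621338)
0 len 409 ang 92.44137 pt [468.96765   49.062683] 87
1 len 150 ang -0.060419757 pt [ 564.01227 -166.62706] 35
2 len 409 ang 92.60596 pt [615.4452    53.378162] 86
3 len 150 ang 2.373195 pt [536.5729  236.46864] 58
dark 61 [262.80327869 173.67213115]
dark 107 [287.80373832 211.95327103]
dark 305 [259.92131148 247.90491803]
dark 23 [295.30434783 248.08695652]
white 50 [264.1  180.62] [ 581.31243944 -118.36096833    8.        ]
```

```bash
python3 - <<'E'
from h import *
out={}
for n,(a,b,d,e) in(("top",(208,232,232,262)),("side",(198,224,276,302))):
    c=optics.capture(n); r=c["image"].astype(int)
    print(n); 
    for y in range(a,b): print(y,' '.join('%3d'%r[y,x].max() for x in range(d,e)))
c=optics.capture("top")
R=lambda p,z:np.array([542.2,34,0])+np.array([p[0]*np.cos(.0462)-p[1]*np.sin(.0462),p[0]*np.sin(.0462)+p[1]*np.cos(.0462),z])
for n in("top","side"):
    c=optics.capture(n)
    im=cv2.resize(c["image"],None,fx=5,fy=5,interpolation=cv2.INTER_CUBIC)
    def L(pts,col):
        q=proj(c,[R(p,p[2]) for p in pts]); q=((q+.5)*5*16).astype(int)
        cv2.polylines(im,[q.reshape(-1,1,2)],False,col,1,cv2.LINE_AA,4)
    L([(-75,-200,8),(75,-200,8),(75,200,8),(-75,200,8),(-75,-200,8)],(255,0,0))
    L([(50,-187,20),(50,187,20)],(0,255,0)); L([(50,-175,8),(50,175,8)],(0,255,255))
    L([(21,-173,8),(49,-173,8),(49,-127,8),(21,-127,8),(21,-173,8)],(255,0,255))
    v=im[875:1225,900:1625] if n=="top" else im[825:1350,1175:1600]
    cv2.imwrite(f"pics/ov_{n}.png",v[:,:,::-1])
E
```

```text
top
208 152 153 153 153 152 153 152 153 153 152 152 152 152 152 152 153 152 152 150 151 150 152 151 149 147 150 151 152 150 151
209 153 153 153 153 153 152 153 153 152 153 152 152 151 152 151 152 151 149 148 147 148 148 145 144 144 148 151 152 152 151
210 154 154 153 153 153 153 152 153 153 153 152 151 151 150 150 149 147 144 143 143 142 143 143 141 144 149 152 153 152 154
211 153 153 153 153 152 153 153 152 153 153 151 149 150 148 147 145 143 143 142 142 141 142 141 142 144 151 154 154 154 154
212 155 155 154 155 155 154 154 154 154 152 149 146 147 145 142 143 143 143 143 142 142 142 142 142 145 151 153 152 153 154
213 156 155 155 155 155 155 155 154 155 152 147 142 142 141 140 140 141 140 140 136 135 136 139 140 142 147 150 150 151 151
214 155 153 154 153 154 153 152 151 150 146 142 139 138 138 136 134 133 131 126 115 110 117 131 137 139 143 147 149 150 150
215 152 151 151 151 150 150 150 148 146 140 134 133 131 129 120 112 108 102  95  83  79  95 125 136 138 141 147 150 151 151
216 152 151 151 150 149 149 147 141 136 130 119 112 105  99  87  78  73  68  68  69  65  81 121 136 138 
[... 3992 characters left out ...]
  43  34  40  40  36  57  83  99 105 109 110 107 118
218 149 148 143 139 138 135 127 107  81  67  65  57  59  59  60  62  62  64  72  88 102 108 107 110 110 110
219 153 152 146 146 142 139 131 115 104  97  91  91  86  80  82  87  90  88  90  99 101 105 107 108 109 112
220 149 152 150 149 145 144 141 133 128 126 120 118 112 107 103  99 100 101 104 114 114 111 114 113 116 112
221 153 154 148 147 146 147 146 146 144 142 143 142 131 128 123 120 112 116 125 128 127 130 129 130 130 129
222 149 151 150 147 148 146 146 146 147 149 151 145 144 145 136 132 129 130 139 142 144 146 141 145 146 141
223 152 151 150 146 148 147 146 147 146 149 148 149 147 147 144 141 142 145 143 150 146 144 146 149 150 148
```

View pics/ov_top.png

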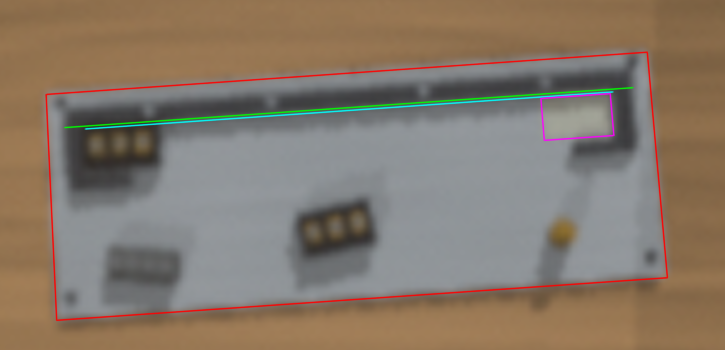

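View pics/ov_side.png

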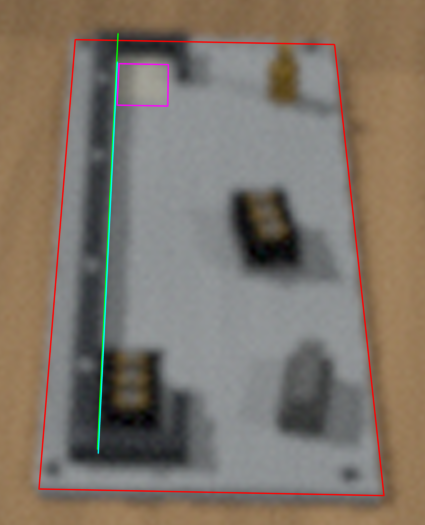

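```bash
python3 - <<'E'
from h import *
c=optics.capture("top")
J=np.array([541.,33.5]);a=.0462
Rm=np.array([[np.cos(a),-np.sin(a)],[np.sin(a),np.cos(a)]])
def show(n,c,px,z):
    P=cast(c,px,z)[:,:2]; print(n,P.round(1).tolist(),'jig',((P-J)@Rm).round(1).tolist())
show("far edge ends+mid",c,[(241,216.8),(252,214.2),(246.6,215.45)],28)
show("terminal c",c,[(246.8,219.7)],29.5)
show("L/R edge",c,[(238.7,220),(254.4,219.5)],28)
show("seated term mid",c,[(204,204)],29.5)
show("standoff top",c,[(293,221.3)],42)
show("terminal blk",c,[(208.5,228)],28)
s=optics.capture("side")
show("side standoff base",s,[(291.5,184.5)],8)
show("side mod term c",s,[(288.3,207.5)],29.5)
show("side near end bottom corners",s,[(285,218.2),(294.5,219.3)],8)
E
```

```text
far edge ends+mid [[523.3, 63.7], [530.9, 28.0], [527.3, 45.5]] jig [[-16.2, 31.0], [-10.3, -5.1], [-13.1, 12.6]]
terminal c [[513.3, 45.1]] jig [[-27.1, 12.9]]
L/R edge [[513.1, 71.3], [513.6, 20.6]] jig [[-26.1, 39.0], [-28.0, -11.6]]
seated term mid [[567.8, 183.2]] jig [[33.6, 148.3]]
standoff top [[503.3, -102.5]] jig [[-43.9, -134.1]]
terminal blk [[489.5, 169.3]] jig [[-45.2, 138.0]]
side standoff base [[504.3, -103.4]] jig [[-43.0, -135.0]]
side mod term c [[511.6, 45.9]] jig [[-28.8, 13.7]]
side near end bottom corners [[518.7, 62.0], [495.1, 64.9]] jig [[-21.0, 29.5], [-44.4, 33.5]]
```

```bash
python3 -m pendant '[[-0.02,0.02,0.005,0,0,-0.03,0.016],[-0.055,0.056,0.015,0,0,-0.07,0.016],[-0.095,0.097,0.025,0,0,-0.12,0.016],[-0.14,0.143,0.035,0,0,-0.175,0.016],[-0.185,0.189,0.045,0,0,-0.23,0.016],[-0.23,0.235,0.058,0,0,-0.29,0.016],[-0.275,0.281,0.07,0,0,-0.345,0.016],[-0.315,0.321,0.08,0,0,-0.395,0.016],[-0.35,0.357,0.09,0,0,-0.44,0.016],[-0.38,0.388,0.096,0,0,-0.475,0.016],[-0.395,0.403,0.1,0,0,-0.495,0.016],[-0.401,0.409,0.1,0,0,-0.501,0.016],[-0.401,0.409,0.1,0,0,-0.501,0.016]]' 30; python3 - <<'E'
from h import *
np.set_printoptions(suppress=True,precision=4)
s=sensors.get_state();print(s["qpos"],s["opening"])
c=optics.capture("top");s=optics.capture("side")
cv2.imwrite("pics/t1.png",cv2.resize(c["image"][150:300,160:340],None,fx=4,fy=4,interpolation=cv2.INTER_CUBIC)[:,:,::-1])
cv2.imwrite("pics/s1.png",cv2.resize(s["image"][100:280,210:400],None,fx=3,fy=3,interpolation=cv2.INTER_CUBIC)[:,:,::-1])
E
```

```text
time: 2.17
tcp_pos: [476.9, 44.3, 204.1]
eef_rot: [[-0.046, 0.999, 0.0], [0.999, 0.046, 0.0], [0.0, 0.0, -1.0]]
wrist_force: [0.9, 0.6, 0.4]
opening: 0.185
[ 0.1201  0.32   -0.3115  2.0611  0.1372  0.7793  1.342 ] 0.18456999460531756
```

View pics/s1.png

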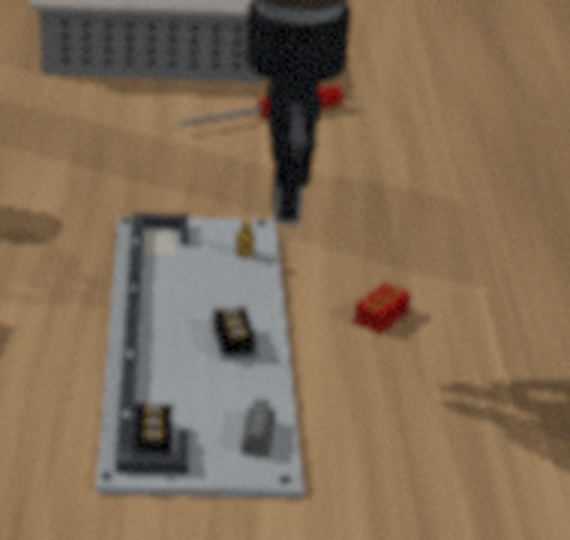

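View pics/t1.png

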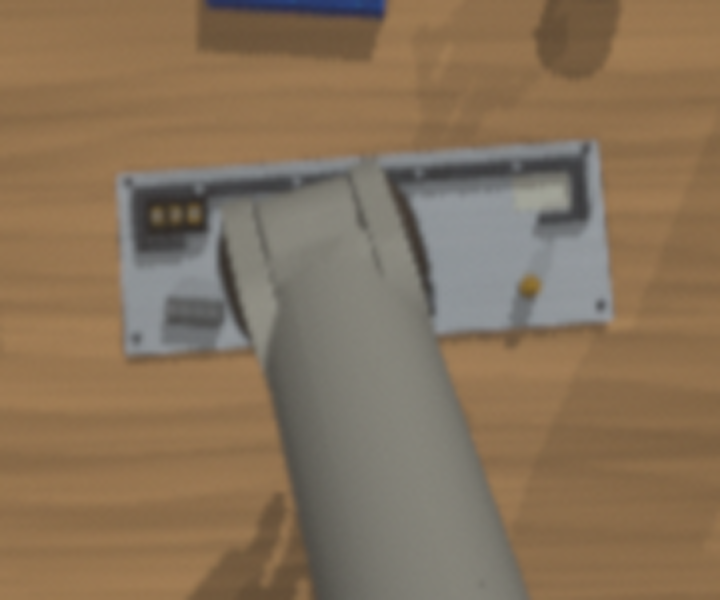

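The arm hides the module in the top view. In the side view the fingertips (side crop 287,215) hang on the robot side of the module. I'll descend in steps to feel the plate.

```bash
python3 -m pendant '[[0,0,0.03,0,0,0,0.016],[0,0,0.075,0,0,0,0.016],[0,0,0.1,0,0,0,0.016],[0,0,0.112,0,0,0,0.016],[0,0,0.112,0,0,0,0.016]]'; python3 - <<'E'
from h import *
s=optics.capture("side")
cv2.imwrite("pics/s2.png",cv2.resize(s["image"][150:280,220:370],None,fx=4,fy=4,interpolation=cv2.INTER_CUBIC)[:,:,::-1])
E
```

```text
time: 2.9
tcp_pos: [476.5, 44.9, 91.7]
eef_rot: [[-0.048, 0.999, -0.001], [0.999, 0.048, 0.0], [0.0, -0.001, -1.0]]
wrist_force: [0.3, -0.2, -0.4]
opening: 0.188
```

View pics/s2.png

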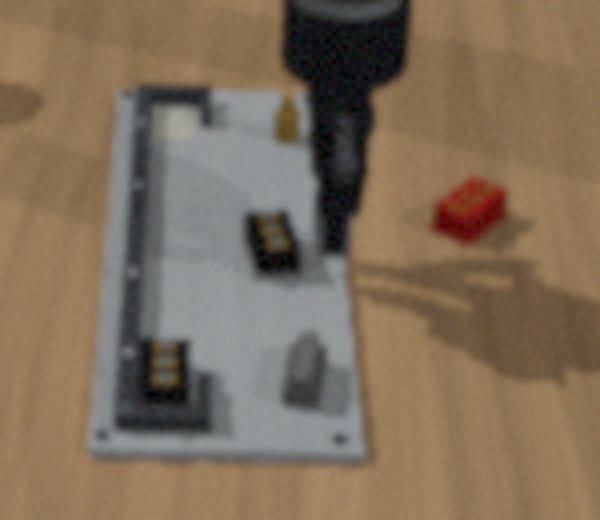

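```bash
python3 -m pendant '[[0,0,0.004,0,0,0,0.016],[0,0,0.008,0,0,0,0.016],[0,0,0.009,0,0,0,0.016],[0,0,0.009,0,0,0,0.016]]'; python3 -m pendant '[[0,0,0.001,0,0,0,0.016],[0,0,0.001,0,0,0,0.016]]';python3 -m pendant '[[0,0,0.001,0,0,0,0.016],[0,0,0.001,0,0,0,0.016]]'
```

```text
time: 3.45
tcp_pos: [476.8, 44.0, 83.0]
eef_rot: [[-0.046, 0.999, 0.0], [0.999, 0.046, -0.0], [-0.0, 0.0, -1.0]]
wrist_force: [-0.2, -0.3, -1.1]
opening: 0.187
time: 3.7
tcp_pos: [476.8, 44.0, 81.9]
eef_rot: [[-0.046, 0.999, -0.0], [0.999, 0.046, 0.0], [0.0, -0.0, -1.0]]
wrist_force: [-0.7, 0.3, -0.6]
opening: 0.183
time: 3.95
tcp_pos: [476.9, 44.0, 81.0]
eef_rot: [[-0.046, 0.999, 0.0], [0.999, 0.046, -0.0], [-0.0, 0.0, -1.0]]
wrist_force: [0.2, -0.5, 1.1]
opening: 0.186
```

```bash
for i in 1 2 3; do python3 -m pendant '[[0,0,0.001,0,0,0,0.016],[0,0,0.001,0,0,0,0.016]]' | grep -v eef; done
```

```text
time: 4.2
tcp_pos: [476.9, 44.1, 80.9]
wrist_force: [-3.7, -1.5, 14.3]
opening: 0.192
time: 4.45
tcp_pos: [476.9, 44.1, 80.8]
wrist_force: [-7.5, -1.1, 25.9]
opening: 0.187
time: 4.7
tcp_pos: [476.9, 44.2, 80.8]
wrist_force: [-10.0, -1.2, 38.5]
opening: 0.189
```

Plate felt at TCP z≈80.9 (stiffness about 12 N/mm). I'll raise to about 1.7 mm clearance, then push across in +jig x.

```bash
python3 -m pendant '[[0,0,-0.0045,0,0,0,0.016],[0,0,-0.0045,0,0,0,0.016]]' | grep -v eef; python3 -m pendant '[[0,0.004,0,0,0,0,0.016],[0,0.008,0,0,0,0,0.016],[0,0.012,0,0,0,0,0.016],[0,0.016,0,0,0,0,0.016],[0,0.02,0,0,0,0,0.016],[0,0.02,0,0,0,0,0.016]]' | grep -v eef;  python3 - <<'E'
from h import *
s=optics.capture("side")
cv2.imwrite("pics/s3.png",cv2.resize(s["image"][150:280,220:370],None,fx=4,fy=4,interpolation=cv2.INTER_CUBIC)[:,:,::-1])
E
```

```text
time: 4.95
tcp_pos: [477.1, 44.1, 82.7]
wrist_force: [-0.8, -0.1, -0.1]
opening: 0.187
time: 5.7
tcp_pos: [497.3, 45.0, 82.4]
wrist_force: [-0.3, -0.3, 0.1]
opening: 0.192
```

View pics/s3.png

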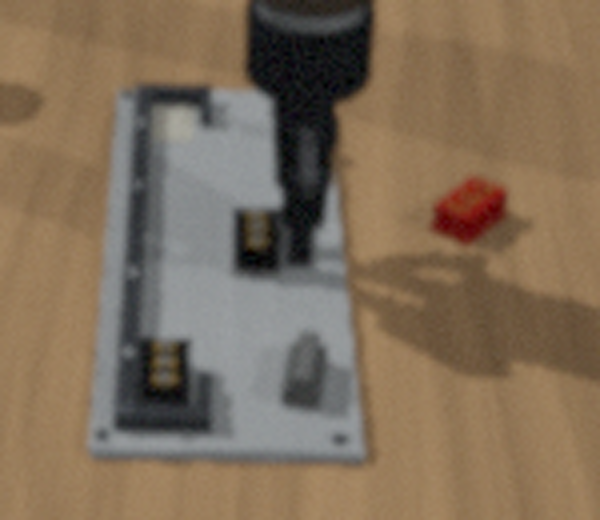

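```bash
python3 -m pendant '[[0,0.004,0,0,0,0,0.016],[0,0.008,0,0,0,0,0.016],[0,0.012,0,0,0,0,0.016],[0,0.016,0,0,0,0,0.016],[0,0.02,0,0,0,0,0.016],[0,0.024,0,0,0,0,0.016],[0,0.028,0,0,0,0,0.016],[0,0.032,0,0,0,0,0.016],[0,0.036,0,0,0,0,0.016],[0,0.04,0,0,0,0,0.016],[0,0.043,0,0,0,0,0.016],[0,0.043,0,0,0,0,0.016]]' | grep -v eef; for i in 1 2 3; do python3 -m pendant '[[0,0.0015,0,0,0,0,0.016],[0,0.0015,0,0,0,0,0.016]]' | grep -v eef; done;  python3 - <<'E'
from h import *
s=optics.capture("side")
cv2.imwrite("pics/s4.png",cv2.resize(s["image"][150:280,220:370],None,fx=4,fy=4,interpolation=cv2.INTER_CUBIC)[:,:,::-1])
E
```

```text
time: 7.25
tcp_pos: [540.1, 47.0, 82.4]
wrist_force: [-0.5, -0.0, 0.2]
opening: 0.191
time: 7.5
tcp_pos: [541.3, 47.0, 82.4]
wrist_force: [-0.5, 0.2, -0.1]
opening: 0.186
time: 7.75
tcp_pos: [542.8, 47.1, 82.4]
wrist_force: [0.5, 0.3, -0.7]
opening: 0.189
time: 8.0
tcp_pos: [544.4, 47.2, 82.4]
wrist_force: [-0.9, -0.2, 0.5]
opening: 0.188
```

View pics/s4.png

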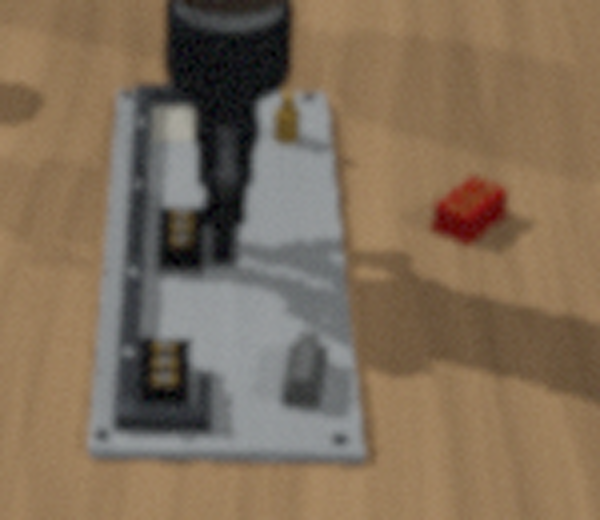

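```bash
for i in 1 2 3; do python3 -m pendant '[[0,0.0015,0,0,0,0,0.016],[0,0.0015,0,0,0,0,0.016]]' | grep -v eef; done
```

```text
time: 8.3
tcp_pos: [545.9, 47.2, 82.4]
wrist_force: [-0.4, -0.2, -0.6]
opening: 0.187
time: 8.55
tcp_pos: [547.4, 47.3, 82.4]
wrist_force: [-0.4, -0.7, 0.1]
opening: 0.189
time: 8.8
tcp_pos: [548.9, 47.4, 82.4]
wrist_force: [0.4, -0.3, 0.5]
opening: 0.187
```

```bash
for i in 1 2 3; do python3 -m pendant '[[0,0.001,0,0,0,0,0.016],[0,0.001,0,0,0,0,0.016]]' | grep -v eef; done;  python3 - <<'E'
from h import *
s=optics.capture("side")
cv2.imwrite("pics/s5.png",cv2.resize(s["image"][165:270,230:330],None,fx=5,fy=5,interpolation=cv2.INTER_CUBIC)[:,:,::-1])
E
```

```text
time: 9.05
tcp_pos: [549.8, 47.4, 82.4]
wrist_force: [0.1, 0.1, 0.4]
opening: 0.186
time: 9.3
tcp_pos: [550.8, 47.5, 82.4]
wrist_force: [-0.2, -0.4, 0.4]
opening: 0.186
time: 9.55
tcp_pos: [551.8, 47.5, 82.4]
wrist_force: [-0.2, -0.3, 0.5]
opening: 0.19
```

View pics/s5.png

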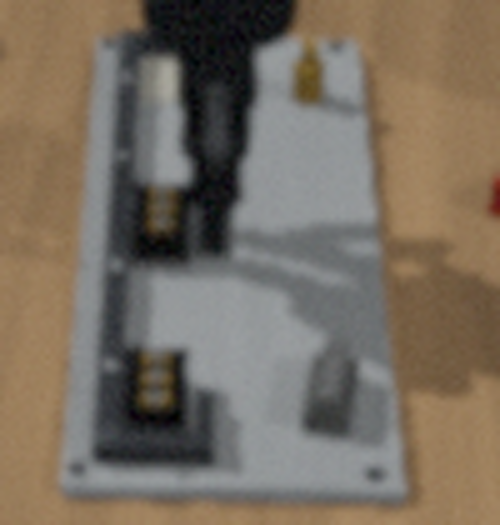

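```bash
for i in 1 2 3; do python3 -m pendant '[[0,0.001,0,0,0,0,0.016],[0,0.001,0,0,0,0,0.016]]' | grep -v eef; done
```

```text
time: 9.85
tcp_pos: [552.6, 47.5, 82.3]
wrist_force: [-1.3, -0.0, 1.6]
opening: 0.185
time: 10.1
tcp_pos: [552.9, 47.5, 82.2]
wrist_force: [-3.2, 0.0, 2.8]
opening: 0.189
time: 10.35
tcp_pos: [553.0, 47.6, 82.1]
wrist_force: [-6.8, 0.5, 5.6]
opening: 0.186
```

```bash
python3 -m pendant '[[0,0.001,0,0,0,0,0.016],[0,0.001,0,0,0,0,0.016]]' | grep -v eef;  python3 - <<'E'
from h import *
s=optics.capture("side")
cv2.imwrite("pics/s6.png",cv2.resize(s["image"][165:270,230:330],None,fx=5,fy=5,interpolation=cv2.INTER_CUBIC)[:,:,::-1])
J=np.array([541.,33.5]);a=.0462
Rm=np.array([[np.cos(a),-np.sin(a)],[np.sin(a),np.cos(a)]])
P=sensors.get_state()["tcp_pos"][:2]; print((P-J)@Rm)
E
```

```text
time: 10.6
tcp_pos: [553.3, 47.6, 82.0]
wrist_force: [-9.4, -0.3, 7.9]
opening: 0.188
[12.90929329 13.52146223]
```

View pics/s6.png

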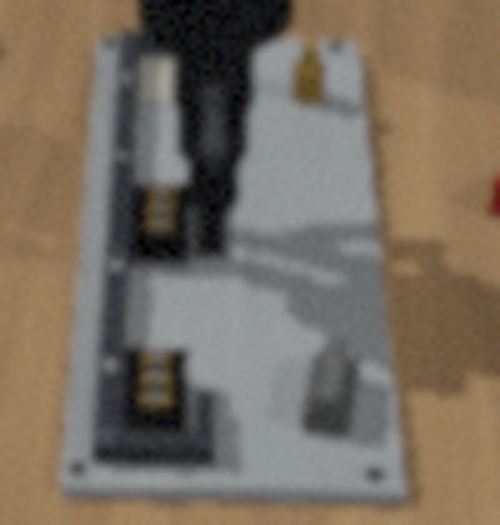

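```bash
python3 - <<'E'
from h import *
s=optics.capture("side"); im=s["image"].astype(int)
J=np.array([541.,33.5]);a=.0462
Rm=np.array([[np.cos(a),-np.sin(a)],[np.sin(a),np.cos(a)]])
def g(n,p,z): 
    P=cast(s,[p],z)[:,:2]; print(n,P.round(1),((P-J)@Rm).round(1))
# yellowish terminal centroids
r=im; m=(r[...,0]-r[...,2]>25)&(r.max(2)<190)
z=np.zeros_like(m); z[195:255,250:272]=m[195:255,250:272]
for A,ce,_ in big(z):
    if A>3: print(A,ce); 
loose=np.argwhere(z[195:225]).mean(0)[::-1]+[0,195]; seat=np.argwhere(z[228:255]).mean(0)[::-1]+[0,228]
g("loose",loose,30); g("seated",seat,30)
E
python3 -m pendant '[[0,-0.003,-0.0005,0,0,0,0.016],[0,-0.01,-0.0007,0,0,0,0.01],[0,-0.025,-0.0007,0,0,0,0.01],[0.01,-0.035,-0.0007,0,0,0.1,0.01],[0.02,-0.04,-0.0007,0,0,0.25,0.01],[0.03,-0.04,-0.0007,0,0,0.42,0.01],[0.03,-0.04,-0.0007,0,0,0.6,0.01],[0.03,-0.04,-0.0007,0,0,0.75,0.01],[0.03,-0.04,-0.0007,0,0,0.785,0.01],[0.03,-0.04,-0.0007,0,0,0.785,0.01]]'
```

```text
14 [259.57142857 206.78571429]
10 [263.7 205.1]
24 [258.625      240.83333333]
25 [263.08 241.4 ]
loose [[578.6  46.3]] [[38.1 11.1]]
seated [[570.6 187.9]] [[ 36.7 152.9]]
time: 11.95
tcp_pos: [514.1, 75.9, 83.1]
eef_rot: [[0.672, 0.741, 0.0], [0.741, -0.672, -0.0], [-0.0, 0.0, -1.0]]
wrist_force: [-0.3, 0.1, 1.2]
opening: 0.117
```

```bash
python3 - <<'E'
from h import *
s=optics.capture("side")
cv2.imwrite("pics/s7.png",cv2.resize(s["image"][165:270,230:330],None,fx=5,fy=5,interpolation=cv2.INTER_CUBIC)[:,:,::-1])
r=s["image"].astype(int)
print([r[y,258:266].max(1).mean().round() if 0 else int(r[y,258:266].mean()) for y in range(194,226)])
print([int(r[y,258:266].mean()) for y in range(226,260)])
J=np.array([541.,33.5]);a=.0462
Rm=np.array([[np.cos(a),-np.sin(a)],[np.sin(a),np.cos(a)]])
for p,z in(((262,201),28),((262,217),8),((262,216),8),((262,200),28),((262,202),28)):
    P=cast(s,[p],z)[:,:2]; print(p,((P-J)@Rm).round(1))
P=sensors.get_state()["tcp_pos"][:2]; print("tcp jig",(P-J)@Rm)
E
```

```text
[137, 136, 134, 130, 127, 125, 120, 104, 78, 61, 52, 57, 62, 58, 55, 62, 55, 40, 20, 12, 16, 13, 29, 53, 77, 100, 120, 136, 140, 140, 141, 141]
[141, 141, 143, 143, 144, 145, 143, 140, 122, 94, 74, 62, 57, 68, 74, 67, 56, 66, 75, 66, 45, 26, 12, 12, 31, 46, 54, 56, 50, 41, 40, 63, 100, 132]
(262, 201) [[ 37.1 -16.2]]
(262, 217) [[36.1 26.2]]
(262, 216) [[36.2 21.8]]
(262, 200) [[ 37.2 -21. ]]
(262, 202) [[ 37.  -11.6]]
tcp jig [-24.85180687  43.50403007]
```

View pics/s7.png

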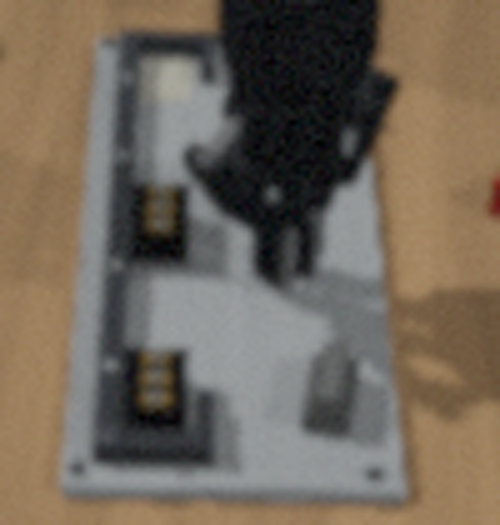

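```bash
python3 -m pendant '[[0.006,0.005,0.0003,0,0,0,0.01],[0.014,0.012,0.0005,0,0,0,0.01],[0.022,0.019,0.0006,0,0,0,0.01],[0.028,0.0245,0.0006,0,0,0,0.01],[0.0306,0.0272,0.0006,0,0,0,0.01],[0.0306,0.0272,0.0006,0,0,0,0.01]]' | grep -v eef; python3 - <<'E'
from h import *
s=optics.capture("side")
cv2.imwrite("pics/s8.png",cv2.resize(s["image"][165:270,230:330],None,fx=5,fy=5,interpolation=cv2.INTER_CUBIC)[:,:,::-1])
E
```

```text
time: 12.75
tcp_pos: [555.1, 80.1, 82.4]
wrist_force: [0.4, 0.4, 0.1]
opening: 0.116
```

View pics/s8.png

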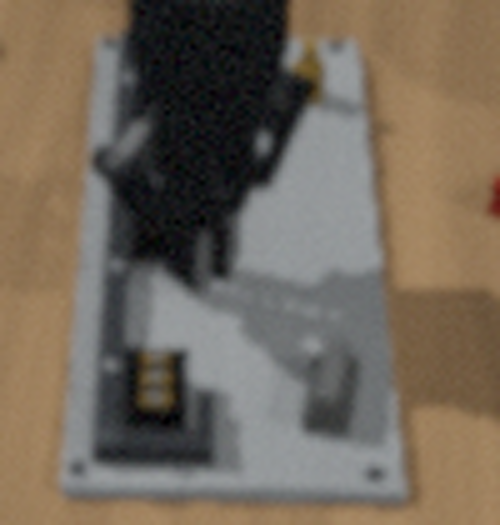

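```bash
python3 -m pendant '[[-0.0015,0.0015,0,0,0,0,0.01],[-0.003,0.003,0,0,0,0,0.01],[-0.003,0.003,0,0,0,0,0.01]]' | grep -v eef; for i in 1 2 3 4; do python3 -m pendant '[[-0.001,0.001,0,0,0,0,0.01],[-0.001,0.001,0,0,0,0,0.01]]' | egrep "tcp|force"; done
```

```text
time: 13.18
tcp_pos: [555.2, 75.5, 82.5]
wrist_force: [-0.3, 0.4, -0.5]
opening: 0.119
tcp_pos: [555.3, 74.3, 82.5]
wrist_force: [0.6, 0.3, -0.3]
tcp_pos: [555.4, 73.1, 82.5]
wrist_force: [0.5, -0.1, 0.7]
tcp_pos: [555.5, 71.5, 82.5]
wrist_force: [-0.2, 0.5, -0.0]
tcp_pos: [555.5, 70.1, 82.5]
wrist_force: [0.2, 0.6, -0.3]
```

```bash
for i in 1 2 3 4 5; do python3 -m pendant '[[0.0007,0.0007,0,0,0,0,0.01],[0.0007,0.0007,0,0,0,0,0.01]]' | egrep "tcp|force"; done
```

```text
tcp_pos: [556.7, 70.2, 82.5]
wrist_force: [-0.2, 0.7, -0.3]
tcp_pos: [557.6, 70.3, 82.5]
wrist_force: [-0.3, 0.1, -0.1]
tcp_pos: [558.5, 70.4, 82.5]
wrist_force: [-0.6, 0.9, 0.0]
tcp_pos: [558.9, 70.4, 82.3]
wrist_force: [-2.6, 1.0, 1.1]
tcp_pos: [559.2, 70.5, 82.2]
wrist_force: [-4.1, -0.5, 2.8]
```

```bash
for i in 1 2 3 4; do python3 -m pendant '[[-0.0007,0.0007,0,0,0,0,0.01],[-0.0007,0.0007,0,0,0,0,0.01]]' | egrep "tcp|force"; done; python3 - <<'E'
from h import *
s=optics.capture("side")
cv2.imwrite("pics/s9.png",cv2.resize(s["image"][165:270,230:330],None,fx=5,fy=5,interpolation=cv2.INTER_CUBIC)[:,:,::-1])
E
```

```text
tcp_pos: [559.2, 70.2, 82.2]
wrist_force: [-5.5, 1.2, 3.7]
tcp_pos: [559.2, 69.9, 82.1]
wrist_force: [-4.7, 3.3, 2.6]
tcp_pos: [559.2, 69.3, 82.1]
wrist_force: [-6.0, 3.0, 2.7]
tcp_pos: [559.2, 68.4, 82.1]
wrist_force: [-4.9, 3.4, 1.7]
```

View pics/s9.png

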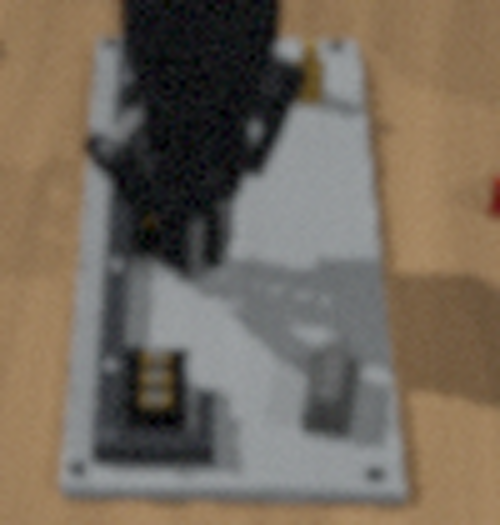

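```bash
python3 -m pendant '[[-0.00142,0.00141,0,0,0,0,0.01],[-0.00284,0.00282,0,0,0,0,0.01],[-0.00425,0.00423,0,0,0,0,0.01],[-0.00567,0.00564,0,0,0,0,0.01],[-0.0071,0.00706,0,0,0,0,0.01],[-0.0085,0.00847,0,0,0,0,0.01],[-0.00993,0.00988,0,0,0,0,0.01],[-0.01134,0.01129,0,0,0,0,0.01],[-0.01276,0.0127,0,0,0,0,0.01],[-0.01418,0.01411,0,0,0,0,0.01]]'; python3 - <<'E'
from h import *
s=optics.capture("side")
cv2.imwrite("pics/s10.png",cv2.resize(s["image"][165:270,230:330],None,fx=5,fy=5,interpolation=cv2.INTER_CUBIC)[:,:,::-1])
E
```

```text
time: 17.73
tcp_pos: [560.1, 48.4, 82.1]
eef_rot: [[0.672, 0.74, -0.003], [0.74, -0.672, 0.002], [-0.001, -0.003, -1.0]]
wrist_force: [-5.4, 4.9, 2.9]
opening: 0.118
```

View pics/s10.png

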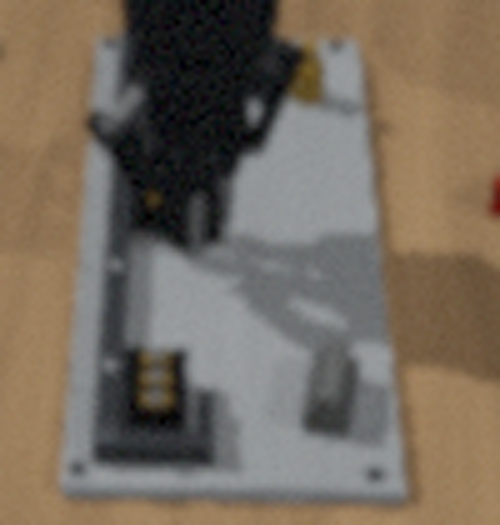

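The module moves with the fingers and the pin force is steady at about 5 N. Continuing along the rail.

```bash
python3 -m pendant '[[-0.00142,0.00141,0,0,0,0,0.01],[-0.00284,0.00282,0,0,0,0,0.01],[-0.00425,0.00423,0,0,0,0,0.01],[-0.00567,0.00564,0,0,0,0,0.01],[-0.0071,0.00706,0,0,0,0,0.01],[-0.0085,0.00847,0,0,0,0,0.01],[-0.00993,0.00988,0,0,0,0,0.01],[-0.01134,0.01129,0,0,0,0,0.01],[-0.01276,0.0127,0,0,0,0,0.01],[-0.01418,0.01411,0,0,0,0,0.01],[-0.0156,0.01552,0,0,0,0,0.01],[-0.01702,0.01693,0,0,0,0,0.01],[-0.01843,0.01834,0,0,0,0,0.01],[-0.01985,0.01975,0,0,0,0,0.01],[-0.02127,0.02117,0,0,0,0,0.01],[-0.02127,0.02117,0,0,0,0,0.01]]' | grep -v eef
```

```text
time: 19.77
tcp_pos: [561.6, 18.1, 82.1]
wrist_force: [-5.6, 3.3, 2.2]
opening: 0.118
```

```bash
python3 -m pendant '[[-0.0015,0.0015,0,0,0,0,0.01],[-0.0036,0.0036,0,0,0,0,0.01],[-0.0057,0.0057,0,0,0,0,0.01],[-0.0078,0.0078,0,0,0,0,0.01],[-0.01,0.00995,0,0,0,0,0.01],[-0.0121,0.01205,0,0,0,0,0.01],[-0.0142,0.01415,0,0,0,0,0.01],[-0.0163,0.0162,0,0,0,0,0.01],[-0.0184,0.0183,0,0,0,0,0.01],[-0.0206,0.0205,0,0,0,0,0.01],[-0.0227,0.0226,0,0,0,0,0.01],[-0.0248,0.0247,0,0,0,0,0.01],[-0.027,0.02685,0,0,0,0,0.01],[-0.0291,0.02895,0,0,0,0,0.01],[-0.0312,0.03105,0,0,0,0,0.01],[-0.0333,0.03315,0,0,0,0,0.01],[-0.0354,0.03525,0,0,0,0,0.01],[-0.0376,0.0374,0,0,0,0,0.01],[-0.0397,0.0395,0,0,0,0,0.01],[-0.0397,0.0395,0,0,0,0,0.01]]' | grep -v eef;python3 - <<'E'
from h import *
s=optics.capture("side")
cv2.imwrite("pics/s11.png",cv2.resize(s["image"][145:250,230:330],None,fx=5,fy=5,interpolation=cv2.INTER_CUBIC)[:,:,::-1])
s=optics.capture("top")
cv2.imwrite("pics/t11.png",cv2.resize(s["image"][175:245,180:325],None,fx=5,fy=5,interpolation=cv2.INTER_CUBIC)[:,:,::-1])
E
```

```text
time: 22.28
tcp_pos: [564.2, -38.2, 82.1]
wrist_force: [-4.6, 2.8, 2.4]
opening: 0.117
```

View pics/s11.png

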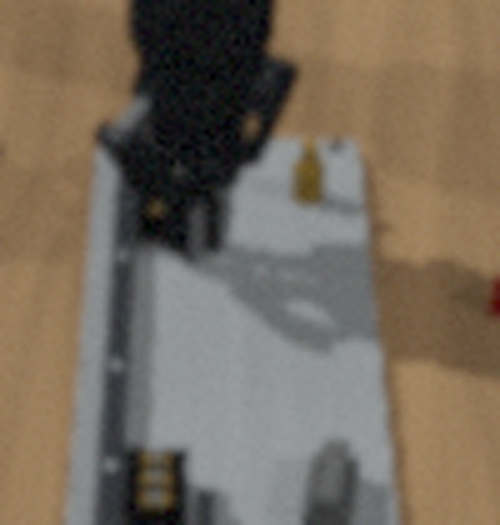

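View pics/t11.png

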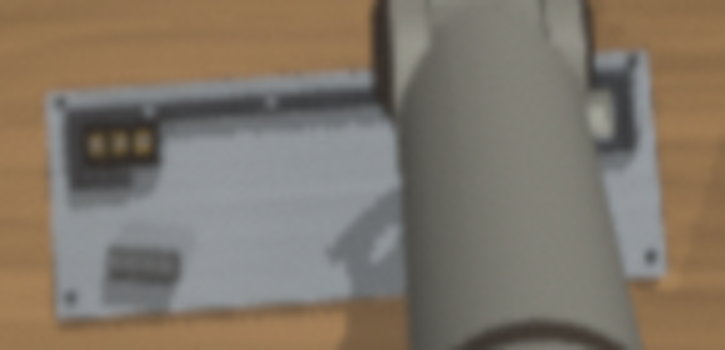

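```bash
python3 -m pendant '[[-0.0015,0.0015,0,0,0,0,0.01],[-0.0036,0.0036,0,0,0,0,0.01],[-0.0057,0.0057,0,0,0,0,0.01],[-0.0078,0.0078,0,0,0,0,0.01],[-0.01,0.00995,0,0,0,0,0.01],[-0.0121,0.01205,0,0,0,0,0.01],[-0.0142,0.01415,0,0,0,0,0.01],[-0.0163,0.0162,0,0,0,0,0.01],[-0.0184,0.0183,0,0,0,0,0.01],[-0.0206,0.0205,0,0,0,0,0.01],[-0.0227,0.0226,0,0,0,0,0.01],[-0.0227,0.0226,0,0,0,0,0.01]]' | grep -v eef;python3 - <<'E'
from h import *
s=optics.capture("side")
cv2.imwrite("pics/s12.png",cv2.resize(s["image"][145:250,230:330],None,fx=5,fy=5,interpolation=cv2.INTER_CUBIC)[:,:,::-1])
E
```

```text
time: 23.88
tcp_pos: [565.6, -70.3, 82.1]
wrist_force: [-4.4, 3.4, 3.3]
opening: 0.117
```

View pics/s12.png

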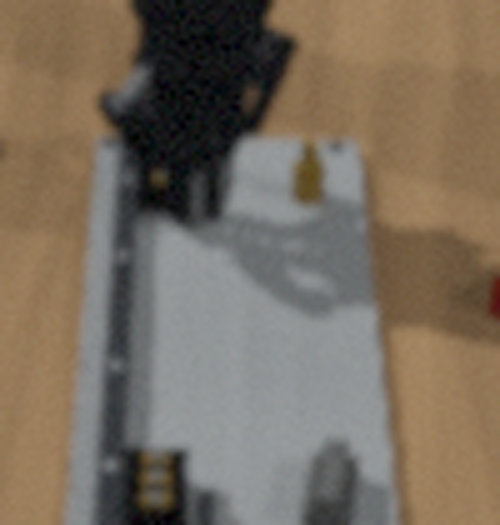

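Clear of the standoff. Now the last ~18 mm in small steps, watching Fy.

```bash
python3 -m pendant '[[-0.0014,0.0014,0,0,0,0,0.01],[-0.0028,0.0028,0,0,0,0,0.01],[-0.0042,0.0042,0,0,0,0,0.01],[-0.0056,0.0056,0,0,0,0,0.01],[-0.007,0.007,0,0,0,0,0.01],[-0.007,0.007,0,0,0,0,0.01]]' | egrep "time|tcp|force"; for i in 1 2 3 4 5; do python3 -m pendant '[[-0.0007,0.0007,0,0,0,0,0.01],[-0.0007,0.0007,0,0,0,0,0.01]]' | egrep "tcp|force"; done
```

```text
time: 24.68
tcp_pos: [566.1, -79.9, 82.1]
wrist_force: [-5.0, 3.1, 3.5]
tcp_pos: [566.1, -80.7, 82.1]
wrist_force: [-4.6, 4.7, 2.5]
tcp_pos: [566.1, -81.7, 82.1]
wrist_force: [-5.4, 4.1, 2.5]
tcp_pos: [566.2, -82.6, 82.1]
wrist_force: [-5.2, 3.8, 2.5]
tcp_pos: [566.3, -83.6, 82.1]
wrist_force: [-4.3, 3.5, 2.5]
tcp_pos: [566.3, -84.6, 82.1]
wrist_force: [-4.5, 4.1, 2.9]
```

```bash
for i in 1 2 3 4 5 6 ; do python3 -m pendant '[[-0.0007,0.0007,0,0,0,0,0.01],[-0.0007,0.0007,0,0,0,0,0.01]]' | egrep "tcp|force"; done; python3 - <<'E'
from h import *
s=optics.capture("side")
cv2.imwrite("pics/s13.png",cv2.resize(s["image"][150:220,235:325],None,fx=6,fy=6,interpolation=cv2.INTER_CUBIC)[:,:,::-1])
E
```

```text
tcp_pos: [566.3, -85.6, 82.1]
wrist_force: [-5.4, 4.1, 3.0]
tcp_pos: [566.4, -86.6, 82.1]
wrist_force: [-5.3, 3.0, 2.8]
tcp_pos: [566.4, -87.6, 82.1]
wrist_force: [-4.5, 4.4, 2.7]
tcp_pos: [566.5, -88.0, 82.1]
wrist_force: [-5.1, 5.0, 3.6]
tcp_pos: [566.4, -88.1, 82.1]
wrist_force: [-5.9, 6.8, 3.7]
tcp_pos: [566.4, -88.3, 82.1]
wrist_force: [-5.7, 8.5, 4.2]
```

View pics/s13.png

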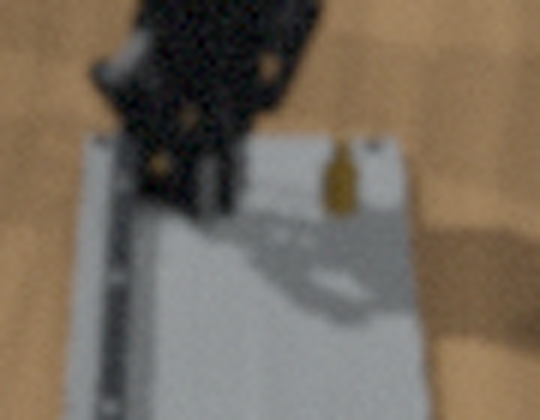

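```bash
for i in 1 2 3; do python3 -m pendant '[[-0.0007,0.0007,0,0,0,0,0.01],[-0.0007,0.0007,0,0,0,0,0.01]]' | egrep "time|tcp|force"; done
```

```text
time: 27.72
tcp_pos: [566.5, -88.5, 82.1]
wrist_force: [-6.8, 10.6, 4.7]
time: 27.98
tcp_pos: [566.5, -88.5, 82.1]
wrist_force: [-6.0, 12.4, 4.8]
time: 28.22
tcp_pos: [566.5, -88.7, 82.1]
wrist_force: [-6.2, 14.1, 5.8]
```

```bash
python3 -m pendant '[[0,-0.003,0,0,0,0,0.01],[0,-0.01,0,0,0,0,0.01],[0,-0.02,0,0,0,0,0.01],[0,-0.03,-0.005,0,0,0,0.01],[0,-0.035,-0.04,0,0,0,0.01],[0,-0.04,-0.09,0,0,0,0.01],[0.04,-0.1,-0.13,0,0,0,0.01],[0.07,-0.15,-0.13,0,0,0,0.01],[0.1,-0.2,-0.13,0,0,0,0.01],[0.1,-0.2,-0.13,0,0,0,0.01]]' | grep -v eef; python3 - <<'E'
from h import *
s=optics.capture("side")
cv2.imwrite("pics/s14.png",cv2.resize(s["image"][160:260,235:325],None,fx=6,fy=6,interpolation=cv2.INTER_CUBIC)[:,:,::-1])
s=optics.capture("top")
cv2.imwrite("pics/t14.png",cv2.resize(s["image"][170:250,180:325],None,fx=5.5,fy=5.5,interpolation=cv2.INTER_CUBIC)[:,:,::-1])
E
```

```text
time: 29.48
tcp_pos: [485.6, 118.5, 213.3]
wrist_force: [0.4, -0.0, 0.3]
opening: 0.119
```

View pics/s14.png

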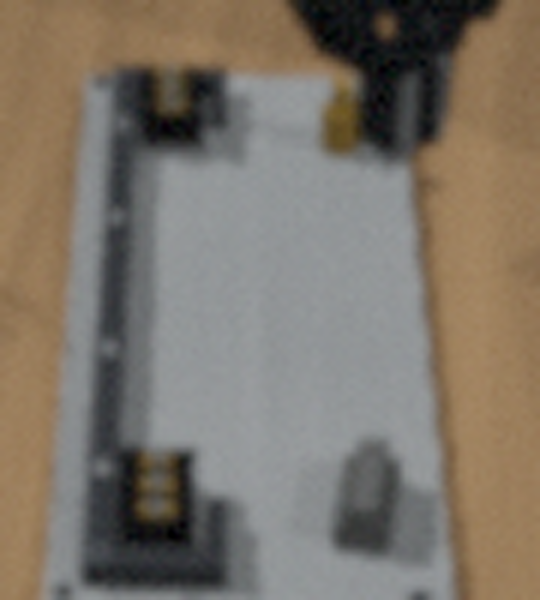

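View pics/t14.png

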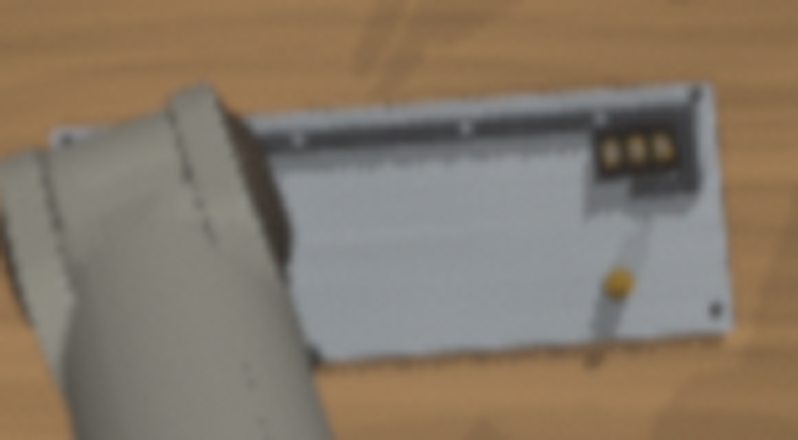

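```bash
python3 - <<'E'
from h import *
J=np.array([541.,33.5]);a=.0462
Rm=np.array([[np.cos(a),-np.sin(a)],[np.sin(a),np.cos(a)]])
def cen(im,roi):
    r=im.astype(float); y0,y1,x0,x1=roi
    # grey-weighted by yellowness within dark body: weight = R-B
    w=np.clip(r[y0:y1,x0:x1,0]-r[y0:y1,x0:x1,2]-8,0,None)
    ys,xs=np.mgrid[y0:y1,x0:x1]; return np.array([(w*xs).sum(),(w*ys).sum()])/w.sum(), w.sum()
im0={n:cv2.imread(f"pics/{n}0.png")[:,:,::-1] for n in("top","side")}
for n,rs,rl in(("top",(199,210,194,215),(191,204,286,308)),("side",(236,250,254,272),(168,182,256,272))):
    c=optics.capture(n)
    S,ws=cen(im0[n],rs); L,wl=cen(c["image"],rl)
    A=cast(c,[S,L],30)[:,:2]; j=(A-J)@Rm
    d=j[0]-j[1]; print(n,S,L,ws,wl,j.round(2).tolist(),"diff",d.round(2))
c=optics.capture("top")
cv2.imwrite("pics/t15.png",cv2.resize(c["image"][180:220,270:320],None,fx=14,fy=14,interpolation=cv2.INTER_CUBIC)[:,:,::-1])
cv2.imwrite("pics/t15b.png",cv2.resize(np.ascontiguousarray(im0["top"][183:223,183:233]),None,fx=14,fy=14,interpolation=cv2.INTER_CUBIC)[:,:,::-1])
c=optics.capture("side")
cv2.imwrite("pics/s15.png",cv2.resize(c["image"][160:195,240:300],None,fx=12,fy=12,interpolation=cv2.INTER_CUBIC)[:,:,::-1])
E
```

```text
top [203.81067014 203.3129473 ] [295.68330849 196.76453055] 1537.0 1342.0 [[35.87, 148.78], [36.2, -150.42]] diff [ -0.34 299.2 ]
side [260.67091025 241.19605347] [263.51000274 170.60948205] 1571.0 3649.0 [[37.21, 153.2], [35.47, -171.76]] diff [  1.74 324.95]
```

View pics/t15.png

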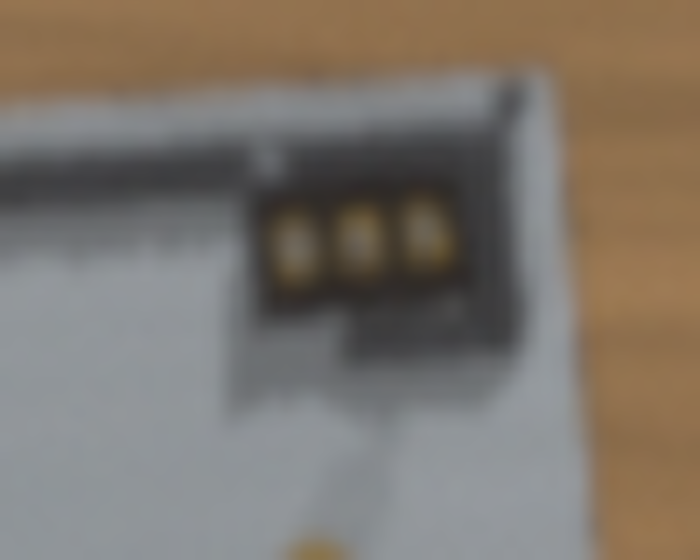

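View pics/t15b.png

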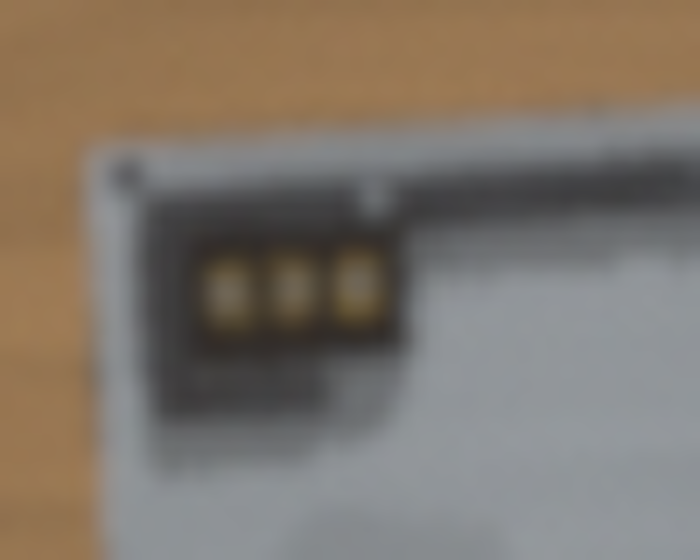

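View pics/s15.png

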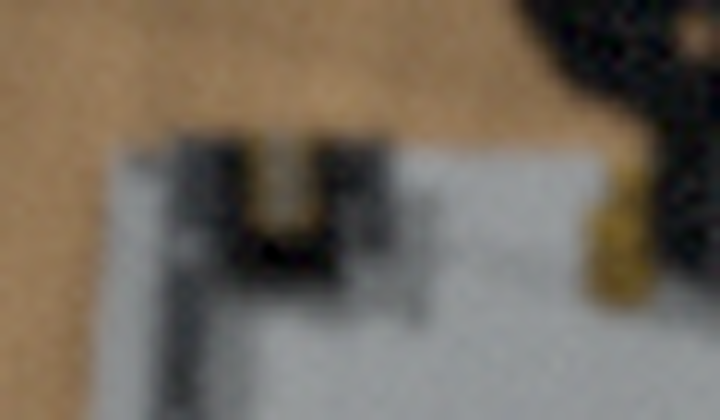

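```bash
python3 - <<'E'
from h import *
im0=cv2.imread("pics/top0.png")[:,:,::-1]; c=optics.capture("top")
J=np.array([541.,33.5]);a=.0462
Rm=np.array([[np.cos(a),-np.sin(a)],[np.sin(a),np.cos(a)]])
acc=c["image"].astype(float)
for im,(y0,y1,x0,x1) in((im0.astype(float),(199,210,194,215)),(acc,(191,204,286,308))):
    w=np.clip(im[y0:y1,x0:x1,0]-im[y0:y1,x0:x1,2]-8,0,None)
    s=w.sum(0); print(s.astype(int), x0)
    # split by minima of column profile into 3
    ys,xs=np.mgrid[y0:y1,x0:x1]
    n=len(s); k1=np.argmin(s[5:9])+5; k2=np.argmin(s[11:15])+11
    pts=[]
    for a_,b_ in((0,k1),(k1,k2),(k2,n)):
        ww=w[:,a_:b_]; pts.append([(ww*xs[:,a_:b_]).sum()/ww.sum(),(ww*ys[:,a_:b_]).sum()/ww.sum()])
    P=(cast(c,pts,30)[:,:2]-J)@Rm; print(np.round(pts,2).tolist(),P.round(1).tolist(), "yaw",np.degrees(np.arctan2(-(P[0]-P[2])[0],(P[0]-P[2])[1])))
    # body far (top) edge & near edge: half level along columns
    g=im.max(2)
    print(g[y0-5:y1+6,x0-2:x1+3].astype(int))
E
```

```text
[  0   0   0  46 107 128 121  85 107 132 133  90  80 155 150 135  68   0
   0   0   0] 194
[[198.81, 203.54], [203.07, 203.29], [207.93, 203.18]] [[36.3, 165.2], [36.1, 151.2], [35.4, 135.4]] yaw -1.7089117954946085
[[116 129 138 137 137 136 135 134 135 135 134 133 133 133 133 131 131 132
  132 131 130 126 124 122 119 118]
 [101 122 134 134 133 132 131 126 124 122 117 116 115 114 112 110 113 117
  113 108 106 100  97  95  91  90]
 [107 111 113 111 108 106 105 100  97  95  91  88  88  87  86  85  96 112
  103  86  77  75  75  73  73  71]
 [120  98  86  81  80  76  74  73  72  71  70  69  70  69  69  69  83 105
   97  77  66  64  67  67  68  69]
 [123  89  71  68  66  63  61  62  61  61  64  63  63  63  63  61  67  80
   75  64  63  65  69  72  73  78]
 [119  86  70  63  62  59  57  54  55  54  56  55  55  56  55  53  55  57
   57  61  75  84  88  94  95  98]
 [117  82  66  62  57  52  52  51  52  50  56  57  56  54  52  59  62  59
   56  64  87  97 101 107 110 111]
 [115  79  66  62  55  55  63  69  64  59  69  77  75  64  60  81  89  82
   65  68  89 104 109 112 118 117]
 [116  82  6
[... 3747 characters left out ...]
  76 112 145 154 146]
 [155 148 127 115 109 109 111 110 111 107  85  68  65  66  67  67  72  69
   70  73  72  70  84 121 148 155 144]
 [153 148 127 115 114 113 113 113 113 108  90  77  76  78  80  81  85  86
   87  94  96  97 108 137 152 156 144]
 [152 146 126 116 114 115 114 115 113 110 104  98  99 100  99 102 104 106
  107 111 112 113 127 148 156 157 146]
 [152 146 127 116 116 117 117 118 120 116 113 112 112 113 112 113 114 115
  116 115 118 127 143 155 159 158 147]
 [153 148 129 121 124 132 129 136 136 127 121 118 117 116 119 122 123 124
  124 124 129 142 153 158 158 158 149]
 [154 148 135 135 141 146 145 149 149 142 137 129 126 123 130 138 140 141
  140 141 144 152 155 156 156 156 148]]
```

Top view: module-to-module distance 299.2 mm (300 expected), so it is home along y. The yaw reads +1.7° against −1.7° for the seated module, which may be noise or lens error. To be safe I'll gently press the trailing near side squarely against the rail once more and withdraw straight.

```bash
python3 -m pendant '[[-0.02,0.035,0.0,0,0,0,0.01],[-0.045,0.075,0.01,0,0,0,0.01],[-0.07,0.117,0.03,0,0,0,0.01],[-0.09,0.15,0.055,0,0,0,0.01],[-0.0965,0.161,0.09,0,0,0,0.01],[-0.0965,0.161,0.12,0,0,0,0.01],[-0.0965,0.161,0.13,0,0,0,0.01],[-0.0965,0.161,0.13,0,0,0,0.01]]' | grep -v eef; python3 - <<'E'
from h import *
s=optics.capture("side")
cv2.imwrite("pics/s16.png",cv2.resize(s["image"][150:230,235:325],None,fx=6,fy=6,interpolation=cv2.INTER_CUBIC)[:,:,::-1])
E
```

```text
time: 30.82
tcp_pos: [541.3, -67.2, 82.5]
wrist_force: [-0.2, -0.2, 0.8]
opening: 0.116
```

View pics/s16.png

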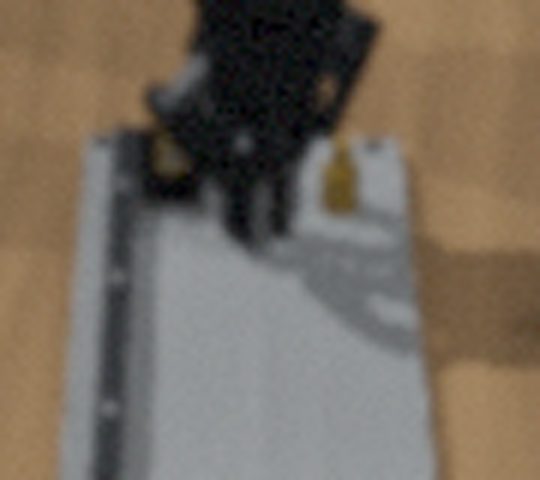

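```bash
python3 -m pendant '[[0,0.006,0,0,0,0,0.01],[0,0.012,0,0,0,0,0.01],[0,0.018,0,0,0,0,0.01],[0,0.024,0,0,0,0,0.01],[0,0.0269,0,0,0,0,0.01],[0,0.0269,0,0,0,0,0.01]]' | grep -v eef;  for i in 1 2 3 ; do python3 -m pendant '[[0.0007,0.0007,0,0,0,0,0.01],[0.0007,0.0007,0,0,0,0,0.01]]' | egrep "tcp|force"; done
```

```text
time: 31.62
tcp_pos: [561.4, -84.6, 82.4]
wrist_force: [0.4, 0.4, -0.6]
opening: 0.116
tcp_pos: [562.2, -84.1, 82.5]
wrist_force: [-0.3, -0.0, 0.3]
tcp_pos: [563.4, -84.2, 82.5]
wrist_force: [-0.2, 0.6, -1.3]
tcp_pos: [564.3, -84.2, 82.5]
wrist_force: [-0.1, -0.2, -0.1]
```

```bash
 for i in 1 2 3 4 5; do python3 -m pendant '[[0.0007,0.0007,0,0,0,0,0.01],[0.0007,0.0007,0,0,0,0,0.01]]' | egrep "tcp|force"; done
```

```text
tcp_pos: [565.3, -84.2, 82.5]
wrist_force: [0.2, 0.9, 0.1]
tcp_pos: [566.0, -84.2, 82.4]
wrist_force: [-1.4, -0.7, 0.6]
tcp_pos: [566.2, -84.1, 82.2]
wrist_force: [-4.8, 0.2, 2.6]
tcp_pos: [566.5, -84.1, 82.1]
wrist_force: [-6.0, 0.1, 4.8]
tcp_pos: [566.7, -84.1, 81.9]
wrist_force: [-8.3, 0.8, 5.7]
```

Contact came exactly where the rail line predicts, so it was already flat. While pinned, I'll recheck the end contact.

```bash
 python3 -m pendant '[[-0.001,0.001,0,0,0,0,0.01],[-0.002,0.002,0,0,0,0,0.01],[-0.002,0.002,0,0,0,0,0.01]]' | egrep "tcp|force"; for i in 1 2 3; do python3 -m pendant '[[-0.0007,0.0007,0,0,0,0,0.01],[-0.0007,0.0007,0,0,0,0,0.01]]' | egrep "tcp|force"; done
```

```text
tcp_pos: [566.6, -85.5, 81.5]
wrist_force: [-7.6, 2.7, 0.9]
tcp_pos: [566.6, -86.2, 81.3]
wrist_force: [-7.1, 3.5, 1.8]
tcp_pos: [566.7, -87.0, 81.2]
wrist_force: [-7.0, 3.5, 0.2]
tcp_pos: [566.7, -87.5, 81.2]
wrist_force: [-7.2, 4.9, 0.0]
```

```bash
 for i in 1 2 3 4 5 6; do python3 -m pendant '[[-0.0007,0.0007,0,0,0,0,0.01],[-0.0007,0.0007,0,0,0,0,0.01]]' | egrep "tcp|force"; done
```

```text
tcp_pos: [566.7, -87.8, 81.1]
wrist_force: [-7.6, 5.6, 0.2]
tcp_pos: [566.7, -88.0, 81.1]
wrist_force: [-7.0, 7.3, 1.5]
tcp_pos: [566.7, -88.2, 81.1]
wrist_force: [-7.3, 9.1, 2.5]
tcp_pos: [566.8, -88.3, 81.1]
wrist_force: [-7.1, 11.7, 2.8]
tcp_pos: [566.7, -88.5, 81.1]
wrist_force: [-7.3, 12.6, 3.2]
tcp_pos: [566.7, -88.6, 81.1]
wrist_force: [-9.1, 13.9, 3.7]
```

Same hard stop as before, at y ≈ −88.0 and rising. Retreating and clearing.

```bash
python3 -m pendant '[[0,-0.003,0,0,0,0,0.01],[0,-0.01,0,0,0,0,0.01],[0,-0.02,0,0,0,0,0.01],[0,-0.03,-0.005,0,0,0,0.01],[0,-0.035,-0.04,0,0,0,0.01],[0,-0.04,-0.09,0,0,0,0.01],[0.04,-0.09,-0.13,0,0,0,0.01],[0.08,-0.13,-0.15,0,0,0,0.01],[0.12,-0.17,-0.17,0,0,0,0.01],[0.16,-0.21,-0.19,0,0,0,0.01],[0.19,-0.25,-0.2,0,0,0,0.01],[0.19,-0.25,-0.2,0,0,0,0.01],[0.19,-0.25,-0.2,0,0,0,0.01]]' | grep -v eef; python3 - <<'E'
from h import *
np.set_printoptions(suppress=True,precision=3)
J=np.array([541.,33.5]);a=.0462
Rm=np.array([[np.cos(a),-np.sin(a)],[np.sin(a),np.cos(a)]])
c=optics.capture("top"); im0=cv2.imread("pics/top0.png")[:,:,::-1]
def cen(im,roi):
    r=im.astype(float); y0,y1,x0,x1=roi
    w=np.clip(r[y0:y1,x0:x1,0]-r[y0:y1,x0:x1,2]-8,0,None)
    ys,xs=np.mgrid[y0:y1,x0:x1]; return np.array([(w*xs).sum(),(w*ys).sum()])/w.sum()
S=cen(im0,(199,210,194,215)); L=cen(c["image"],(191,204,286,308))
j=(cast(c,[S,L],30)[:,:2]-J)@Rm; print(j, j[0]-j[1])
print(sensors.get_state()["joint_velocities"])
cv2.imwrite("pics/t17.png",cv2.resize(c["image"][90:280,110:340],None,fx=3,fy=3,interpolation=cv2.INTER_CUBIC)[:,:,::-1])
s=optics.capture("side")
cv2.imwrite("pics/s17.png",cv2.resize(s["image"][155:270,220:350],None,fx=5,fy=5,interpolation=cv2.INTER_CUBIC)[:,:,::-1])
E
```

```text
time: 37.88
tcp_pos: [512.7, 212.3, 282.6]
wrist_force: [-0.6, -1.4, -1.1]
opening: 0.118
[[  35.868  148.785]
 [  36.155 -149.06 ]] [ -0.286 297.845]
[ 0.017  0.005  0.011  0.003 -0.002  0.001 -0.002]
```

View pics/t17.png

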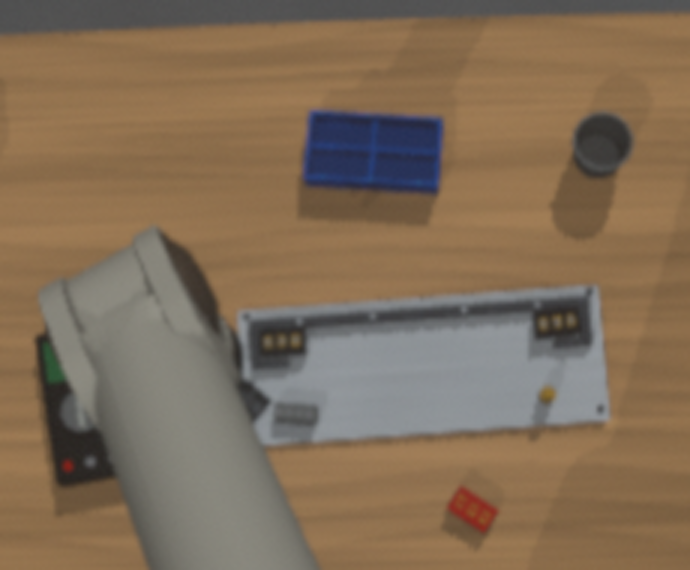

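View pics/s17.png

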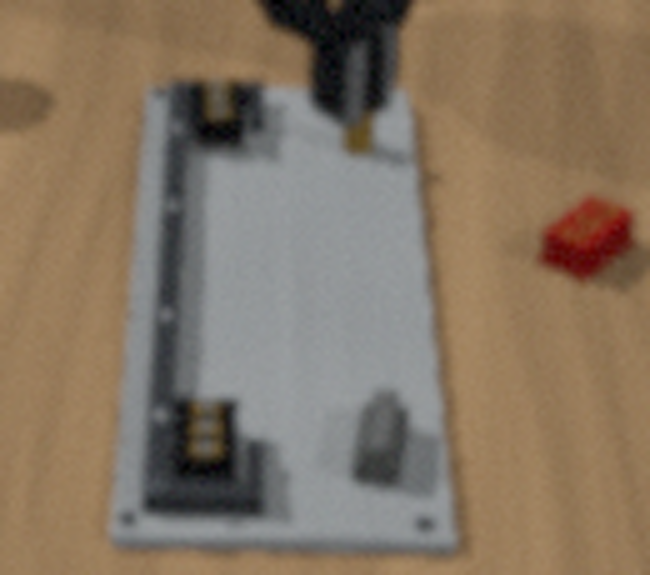

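Last check disagrees: the spacing reads 297.8 mm now and read 299.2 mm before. I'll compare this picture with the earlier one directly.

```bash
python3 - <<'E'
from h import *
np.set_printoptions(suppress=True,precision=2,linewidth=180)
old=cv2.resize(cv2.imread("pics/t15.png")[:,:,::-1],(50,40),interpolation=cv2.INTER_AREA).astype(float)
new=[optics.capture("top")["image"][180:220,270:320].astype(float) for _ in range(3)]
def cen(r):
    w=np.clip(r[11:24,16:38,0]-r[11:24,16:38,2]-8,0,None); ys,xs=np.mgrid[11:24,16:38]; return (w*xs).sum()/w.sum()+270,(w*ys).sum()/w.sum()+180,w.sum()
print("old",cen(old)); [print("new",cen(n)) for n in new]
n=np.mean(new,0)
for r in (13,14,15,16,17,18,19,20,21): print(r,old[r,14:36].max(1).astype(int),"\n  ",n[r,14:36].max(1).astype(int))
g=lambda a:np.ascontiguousarray(a.max(2)[9:24,14:38]).astype(np.float32)
print("phase terminals+body",cv2.phaseCorrelate(g(old),g(n)))
h=lambda a:np.ascontiguousarray(a.max(2)[0:14,26:50]).astype(np.float32)
print("phase fixed corner",cv2.phaseCorrelate(h(old),h(n)))
E
```

```text
old (np.float64(295.63547904191614), np.float64(196.7694610778443), np.float64(1336.0))
new (np.float64(295.2514245014245), np.float64(196.81410256410257), np.float64(1404.0))
new (np.float64(295.2763713080169), np.float64(196.80801687763713), np.float64(1422.0))
new (np.float64(295.28480565371024), np.float64(196.8113074204947), np.float64(1415.0))
13 [72 73 74 71 66 62 56 52 50 50 49 49 48 47 48 54 55 50 51 58 62 74] 
   [71 71 73 69 63 60 54 52 50 49 48 48 47 47 47 52 53 50 50 58 61 71]
14 [94 94 90 74 56 53 55 55 50 50 56 63 62 54 58 72 74 62 54 57 62 71] 
   [93 93 91 74 57 49 50 52 49 49 56 61 62 52 56 72 73 61 52 57 62 70]
15 [110 109 103  79  58  61  73  74  61  58  78  94  91  68  70  92  96  80  59  57  61  69] 
   [109 108 102  78  57  55  68  73  61  60  80  91  93  69  68  94  96  79  58  56  61  67]
16 [118 119 113  88  66  75  95  95  76  67  90 108 106  78  73  98 106  94  68  57  60  68] 
   [115 117 111  84  61  73  95  99  79  68  91 106 108  77  72 100 105  91  64  55  60  65]
17 [130 135 130 101  70  79 104 105  86  71  88 103 104  80  71  93 103  99  71  55  59 
[... 316 characters left out ...]
9  90  73  59  64  71  71  60  54  58  60  58  51  51  57  64] 
   [151 146 125  98  67  68  92  95  77  60  63  73  76  62  54  61  60  55  48  50  57  62]
20 [156 149 129 105  73  59  65  64  56  50  50  53  53  51  49  49  50  52  53  53  59  63] 
   [153 146 124  99  68  57  68  69  60  50  50  52  53  49  48  48  48  49  52  53  59  62]
21 [155 147 128 106  74  56  54  53  52  55  54  50  50  53  54  53  57  63  67  61  61  64] 
   [152 147 125 103  71  53  52  52  50  51  51  49  49  50  51  52  54  60  67  59  59  62]
phase terminals+body ((-0.04810377403019217, 0.6463084350063628), 1.0023688866032494)
phase fixed corner ((-0.014743128889278978, 0.5135046383772419), 1.002295086450047)
```

```bash
python3 - <<'E'
from h import *
np.set_printoptions(suppress=True,precision=2)
J=np.array([541.,33.5]);a=.0462
Rm=np.array([[np.cos(a),-np.sin(a)],[np.sin(a),np.cos(a)]])
c=optics.capture("top"); old=np.zeros((384,512,3)); old[180:220,270:320]=cv2.resize(cv2.imread("pics/t15.png")[:,:,::-1],(50,40),interpolation=cv2.INTER_AREA)
im0=cv2.imread("pics/top0.png")[:,:,::-1]
for nm,im,(y0,y1,x0,x1) in(("seated0",im0,(199,210,194,215)),("seated now",c["image"],(199,210,194,215)),("old",old,(191,204,286,308)),("now",c["image"],(191,204,286,308))):
    im=im.astype(float); # brightness above dark body, only in terminal pixels
    w=np.clip(im[y0:y1,x0:x1].max(2)-62,0,None)*((im[y0:y1,x0:x1,0]-im[y0:y1,x0:x1,2])>8)
    ys,xs=np.mgrid[y0:y1,x0:x1]; s=w.sum(0); k1=np.argmin(s[5:9])+5; k2=np.argmin(s[11:15])+11
    pts=[]
    for q,r in((0,k1),(k1,k2),(k2,len(s))):
        ww=w[:,q:r]; pts.append([(ww*xs[:,q:r]).sum()/ww.sum(),(ww*ys[:,q:r]).sum()/ww.sum()])
    P=(cast(c,pts,30)[:,:2]-J)@Rm; d=P[0]-P[2]
    print(nm,P.round(1).tolist(),"mid",P.mean(0),"yaw deg",np.degrees(np.arctan2(-d[0],d[1])))
E
```

```text
seated0 [[36.4, 165.0], [36.4, 150.5], [35.7, 135.1]] mid [ 36.18 150.2 ] yaw deg -1.3537685582216121
seated now [[36.5, 165.0], [36.4, 150.5], [35.8, 135.1]] mid [ 36.22 150.18] yaw deg -1.37067374896319
old [[35.6, -133.7], [36.7, -149.1], [36.9, -164.2]] mid [  36.38 -149.02] yaw deg 2.4442497426334775
now [[35.2, -133.9], [36.6, -149.3], [36.8, -163.8]] mid [  36.22 -149.  ] yaw deg 3.164013699597019
```

The yaw reading did not improve. My diagonal retreat unloads the side finger before the end finger, so its friction may have pulled the trailing end slightly off the rail. I'll redo it with separate presses: side only with a straight −x exit, then end only with a straight +y exit, then side again.

```bash
python3 - <<'E'
from h import *
np.set_printoptions(suppress=True,precision=4)
s=sensors.get_state(); R=s["eef_rot"]; p=s["tcp_pos"]; print(s["time"],p,R)
print("to P1",R.T@(np.array([541.3,-67.2,82.6])-p))
E
```

```text
38.175 [513.1534 211.6669 282.2425] [[ 0.675   0.7378 -0.0003]
 [ 0.7378 -0.675  -0.0005]
 [-0.0006  0.0001 -1.    ]]
to P1 [-186.6174  208.9941  199.7787]
```

```bash
python3 -m pendant '[[-0.03,0.034,0.01,0,0,0,0.01],[-0.07,0.078,0.02,0,0,0,0.01],[-0.11,0.122,0.04,0,0,0,0.01],[-0.148,0.165,0.07,0,0,0,0.01],[-0.175,0.195,0.11,0,0,0,0.01],[-0.1866,0.209,0.15,0,0,0,0.01],[-0.1866,0.209,0.185,0,0,0,0.01],[-0.1866,0.209,0.1995,0,0,0,0.01],[-0.1866,0.209,0.1995,0,0,0,0.01]]'; python3 - <<'E'
from h import *
np.set_printoptions(suppress=True,precision=2)
s=sensors.get_state(); R=s["eef_rot"]; p=s["tcp_pos"]
print("to P2",R.T@(np.array([563.5,-84.1,p[2]])-p))
E
```

```text
time: 39.3
tcp_pos: [541.6, -65.8, 82.8]
eef_rot: [[0.674, 0.739, -0.001], [0.739, -0.674, 0.0], [-0.001, -0.001, -1.0]]
wrist_force: [-0.4, 0.2, 0.3]
opening: 0.115
to P2 [ 1.23 28.49 -0.02]
```

```bash
python3 -m pendant '[[0.0003,0.007,0,0,0,0,0.01],[0.0006,0.014,0,0,0,0,0.01],[0.0009,0.022,0,0,0,0,0.01],[0.0012,0.0285,0,0,0,0,0.01],[0.002,0.0293,0,0,0,0,0.01],[0.0028,0.0301,0,0,0,0,0.01],[0.0034,0.0307,0,0,0,0,0.01],[0.0038,0.0311,0,0,0,0,0.01],[0.0038,0.0311,0,0,0,0,0.01]]' | grep -v eef; python3 -m pendant '[[-0.0007,-0.0007,0,0,0,0,0.01],[-0.0015,-0.0015,0,0,0,0,0.01],[-0.0022,-0.0022,0,0,0,0,0.01],[-0.0022,-0.0022,0,0,0,0,0.01]]' | grep -v eef
```

```text
time: 40.42
tcp_pos: [566.3, -83.6, 82.8]
wrist_force: [-4.6, 0.4, 3.8]
opening: 0.118
time: 40.92
tcp_pos: [564.6, -83.9, 83.2]
wrist_force: [-0.6, 0.6, 0.4]
opening: 0.116
```

```bash
python3 -m pendant '[[-0.0008,0.0008,0.0005,0,0,0,0.01],[-0.0016,0.0016,0.0005,0,0,0,0.01],[-0.0024,0.0024,0.0005,0,0,0,0.01],[-0.003,0.003,0.0005,0,0,0,0.01],[-0.0036,0.0036,0.0005,0,0,0,0.01],[-0.0036,0.0036,0.0005,0,0,0,0.01]]' | grep -v eef; python3 -m pendant '[[-0.0005,0.0005,0,0,0,0,0.01],[-0.0005,0.0005,0,0,0,0,0.01]]' | grep -v eef
```

```text
time: 41.68
tcp_pos: [564.4, -88.0, 82.4]
wrist_force: [-1.0, 4.2, -0.3]
opening: 0.119
time: 41.92
tcp_pos: [564.3, -88.2, 82.4]
wrist_force: [-1.0, 5.0, 0.7]
opening: 0.116
```

```bash
python3 -m pendant '[[0.0008,-0.0008,0,0,0,0,0.01],[0.0018,-0.0018,0,0,0,0,0.01],[0.0028,-0.0028,0,0,0,0,0.01],[0.0036,-0.0036,0,0,0,0,0.01],[0.0043,-0.0029,0,0,0,0,0.01],[0.005,-0.0022,0,0,0,0,0.01],[0.0054,-0.0018,0,0,0,0,0.01],[0.0056,-0.0016,0,0,0,0,0.01],[0.0056,-0.0016,0,0,0,0,0.01]]' | grep -v eef
```

```text
time: 43.05
tcp_pos: [566.2, -84.7, 82.3]
wrist_force: [-3.9, 0.1, 1.2]
opening: 0.114
```

Pressed flat at 3.9 N, with no force along y. Exit straight −x, then away.

```bash
python3 -m pendant '[[-0.0007,-0.0007,0,0,0,0,0.01],[-0.0015,-0.0015,0,0,0,0,0.01],[-0.0022,-0.0022,0,0,0,0,0.01],[-0.003,-0.008,0,0,0,0,0.01],[-0.003,-0.02,0,0,0,0,0.01],[-0.003,-0.03,-0.01,0,0,0,0.01],[-0.003,-0.035,-0.045,0,0,0,0.01],[0,-0.04,-0.09,0,0,0,0.01],[0.04,-0.09,-0.13,0,0,0,0.01],[0.08,-0.13,-0.15,0,0,0,0.01],[0.12,-0.17,-0.17,0,0,0,0.01],[0.16,-0.21,-0.19,0,0,0,0.01],[0.19,-0.25,-0.2,0,0,0,0.01],[0.19,-0.25,-0.2,0,0,0,0.01],[0.19,-0.25,-0.2,0,0,0,0.01]]' | grep -v eef; python3 - <<'E'
from h import *
np.set_printoptions(suppress=True,precision=2)
J=np.array([541.,33.5]);a=.0462
Rm=np.array([[np.cos(a),-np.sin(a)],[np.sin(a),np.cos(a)]])
c=optics.capture("top")
cv2.imwrite("pics/top_end.png",c["image"][:,:,::-1])
for nm,im,(y0,y1,x0,x1) in(("seated now",c["image"],(199,210,194,215)),("now",c["image"],(191,204,286,308))):
    im=im.astype(float)
    w=np.clip(im[y0:y1,x0:x1].max(2)-62,0,None)*((im[y0:y1,x0:x1,0]-im[y0:y1,x0:x1,2])>8)
    ys,xs=np.mgrid[y0:y1,x0:x1]; s=w.sum(0); k1=np.argmin(s[5:9])+5; k2=np.argmin(s[11:15])+11
    pts=[]
    for q,r in((0,k1),(k1,k2),(k2,len(s))):
        ww=w[:,q:r]; pts.append([(ww*xs[:,q:r]).sum()/ww.sum(),(ww*ys[:,q:r]).sum()/ww.sum()])
    P=(cast(c,pts,30)[:,:2]-J)@Rm; d=P[0]-P[2]
    print(nm,P.round(1).tolist(),"mid",P.mean(0),"yaw deg",np.degrees(np.arctan2(-d[0],d[1])))
cv2.imwrite("pics/t18.png",cv2.resize(c["image"][180:220,270:320],None,fx=14,fy=14,interpolation=cv2.INTER_CUBIC)[:,:,::-1])
E
```

```text
time: 44.92
tcp_pos: [509.5, 224.1, 282.7]
wrist_force: [-0.2, -0.9, 0.2]
opening: 0.116
seated now [[36.5, 165.0], [36.4, 150.5], [35.8, 135.1]] mid [ 36.23 150.19] yaw deg -1.3194923846988256
now [[37.5, -134.4], [37.8, -149.4], [36.9, -164.1]] mid [  37.38 -149.29] yaw deg -1.2072174305485541
```

View pics/t18.png

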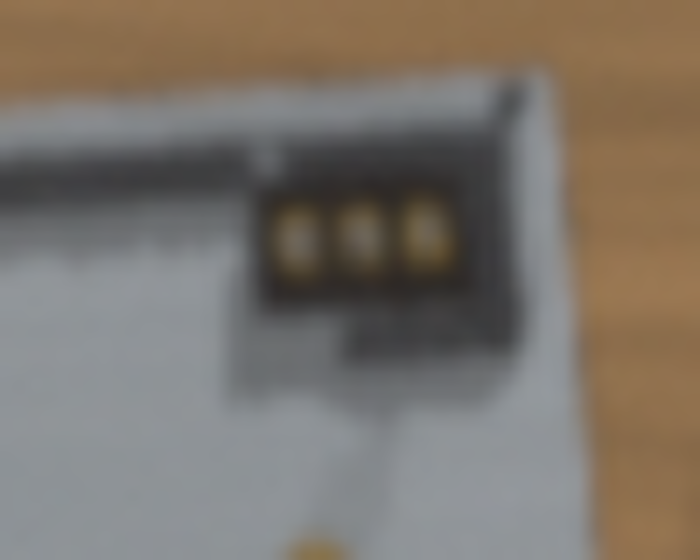

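The yaw now matches the seated module (−1.2° against −1.3°), the module sits 1.2 mm closer to the rail, and the spacing is 299.5 mm. Handing in.

```bash
python3 -c "
from workcell import robot
print(robot.hand_in())"
```

```text
the job is handed in; nothing more can be done
None
```

The loose module is home in the empty corner pocket at the jig's −y end, flat against rail and end stop. I handed in just after the last check, at about 45 s.

**What I did:** I pushed the module straight across with two fingertips until it met the rail. Then I pinned it at about 5 N (one finger on the near side, one behind the trailing end) and dragged it along the rail to the end stop, with forces up to about 14 N. The module was never gripped or lifted.

**What went wrong and was mended:** After the first exit, the top view showed the module turned about 2–3°, with its trailing end slightly off the rail. My diagonal exit had probably caused it. A second combined press with the same exit did not cure it. Separate side, end and side presses with straight exits did.

**Last checks (top view):**
- **Turn:** −1.2°, matching the seated module's −1.3°, which I take as flat.
- **Spacing to the seated module:** 299.5 mm against 300 expected.
- **Seated module:** unmoved to within about 0.1 mm.
- **Bystanders:** I saw no movement of the standoff, terminal block, cup or tray in the pictures; the arm partly hid the meter.
- **Robot:** clear, with the tool about 280 mm above the bench.

**Disagreement:** Spacing readings with different colour masks ranged from 297.8 to 299.5 mm, so the camera alone is good to only about 1 mm. The repeated hard stop, at the same tool position (y ≈ −88 mm), is the firmer evidence that the module is home.

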